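# Lay out the seal desk for the sealing clerk

## Robot

A 6-joint arm with a two-finger parallel gripper is mounted at the origin on the work surface. World frame = base frame: x ahead of the robot, y to its left, z up, the work surface at z = 0. Lengths are in m, angles in rad, forces in N, time in s.
With the tool pointing down it reaches from about 0.4 to 0.825 m from the base axis. Payload 7 kg.
Tool frame: the origin (TCP) lies on the centre line of the jaws, within the pads' length; the fingertips stand 25 mm ahead of it and the grasp point (between the pads) lies 6 mm ahead of it; z points along the fingers, y is the direction in which the jaws open and shut (so a half turn about z gives the same grasp; the last joint's range is limited). The gripper opens to 88 mm and grips with 3 to 60 N. Pads are 19 mm wide; open, the fingers measure 130 mm over their backs; the gripper's body (78 mm by 193 mm) begins 47 mm behind the grasp point.
Start: joints at [1.456, 0.359, 0.012, 0, -1.224, -0.288], TCP at [0.265, 0.621, 0.222] pointing down, gripper open.
Joint ranges: [-3.07, 3.07], [-1.43, 2.12], [-1.02, 1.25], [-3.03, 1.67], [-3.05, -0], [-3.03, 3.03]. Speed limits (rad/s): [2.39, 2.39, 3.01, 3.14, 3.14, 3.14].

## Interface

Orientations are given as [roll, pitch, yaw] about the fixed x, y, z axes, in that order (R = Rz(yaw) Ry(pitch) Rx(roll)).
In Python, from station import * gives the robot as it stands. The module is installed in compiled form; this text tells all that it offers.
- The arm moves only by the tool step_arm, never from a script. Its argument "commands" is text: rows parted by semicolons, each of 6 numbers parted by spaces: the shift along the tool's x, y, z in mm, then the turn, a rotation vector about the tool's x, y, z in rad. A call has 1 to 8 rows; each row shifts and turns the commanded pose from where the row before left it, along the tool's axes as they then stand; what a row does not reach is not made up. A row lasts 1/8 s, in which the tool goes at most 62.5 mm and 10.7 degrees, less where a joint would pass 70% of its speed; a pose out of reach is approached as far as the arm can. A call is refused whole if a number of a shift passes 62.5 or a number of a turn 0.188, either way. A call with a gripper value outside its range is refused whole. "jaw" is the finger opening in mm, from 0 to 87.6, set as the call begins (left out, the last holds). The fingers move at their own pace and stop on an object; "grip_force" is the grip in N (left out, the last holds). Time passes only in rows, so rows that do not move let the fingers close. It gives the time, the measured TCP pose, the force and the opening at its end, in the units of the state.
- get_state(): the state, without advancing time (a new reading comes with each control period).
- grab_frame(name): name is "side" or "top"; returns a dict with "frame" (420x560x3 uint8, red, green, blue), "fovy" (degrees; the focal length in pixels is half the picture's height over the tangent of half this angle, whatever the lens; pixels are square), "cx", "cy" (the principal point, pixels), "rvec" (rotation vector, rad) and "tvec" (3), from world to camera coordinates, as OpenCV has them. Camera axes: x right, y down, z forward; pixel columns grow to the right and rows downward; lengths in m; the calibration is good to about 2 mm. A picture is of the moment at which its call begins. There is no depth.
- job_done(): hands the job in, once; it reports no verdict.
Trained networks look in a picture, given as the dict that the camera call returned (one of the last four; its "shot" number tells which), for a name from the list of things; names that differ only in an ending like _2 or _b are one class to them, and where a whole thing is asked for, a point or a joint stands for the part that bears it (a point fixed in the world has none). Each returns a list of dicts, best first, with "conf" (0 to 1); they miss things now and then, are a little off and sometimes report something else, mostly with a low value. They report only what shows in the picture. A call takes as long as a camera call. They do not tell look-alikes from the thing itself.
- recognise(picture, name): "pixel" ([column, row] in pixels, amid what is visible of it).
The state is a dict: "t": time; "q": joint angles; "qd": joint speeds; "joint_efforts": joint torques, N m; "eef_pos": TCP position; "ee_rot": TCP orientation; "force": force on the tool from outside, world axes, zero at the start; "moment": the same for the moment, N m; "width": finger opening in m.
Only numpy, scipy, OpenCV 4.12 (cv2) and the standard library are available. Lean on these libraries where they do the work, as an engineer would, in place of code of your own. Each camera call takes 0.05 s, during which the arm holds its last target.

## Task

Lay out the seal desk for the sealing clerk. Turn both meter windows that lie face down on the black rubber mat face up on the mat by sliding the steel lifter under an edge and tilting (the robot itself must not touch the windows), slide every wire bobbin up off its post and stand it upright in the steel tray, and lay the lifter back flat and lengthwise on its cork pad. When all that is done, press the bell switch fully down to call the clerk; leave the brass crimper where it lies.

Things in the scene. Friction and masses are not known exactly. Their poses are not given: they have to be found in the camera images.
- mat: black rubber mat fixed on the desk, 300 (x) x 410 (y) x 2 mm; origin at the centre of its underside, so its top is 2 mm above the origin
- win_a_face (a point): meter window 80 (x) x 110 (y) x 12 mm, 70 g: grey flange plate 4 mm thick all round a clear acrylic face 50 x 80 mm that stands 8 mm proud. Face down, as at first, it rests on the face; the flange overhangs 15 mm all round, 8 mm above the mat; face up it lies on the flange. Point: its centre, 6 mm up either way; z points out of the face (down at first)
- win_b_face (a point): another meter window 80 (x) x 110 (y) x 12 mm, 70 g: grey flange plate 4 mm thick all round a clear acrylic face 50 x 80 mm that stands 8 mm proud. Face down, as at first, it rests on the face; the flange overhangs 15 mm all round, 8 mm above the mat; face up it lies on the flange. Point: its centre, 6 mm up either way; z points out of the face (down at first)
- lifter_grip (a point): cranked steel lifter, 140 g. Point: centre of its dark wood handle, a bar 80 (x) x 24 (y) x 20 mm; x points along it to the blade's tip, z up. The blade, 52 mm wide, 2 mm thick, runs from 37 to 127 mm ahead of this point, its underside 36 mm below it; an upright strip 38 mm ahead joins blade and handle. It lies stable on its blade, handle in the air
- lifter_tip (a point): middle of the front edge of the lifter's blade, 1 mm above the blade's underside; 127 mm ahead of and 35 mm below the handle's centre; same axes
- pad: cork pad fixed on the desk where the lifter lies, 85 (x) x 200 (y) x 3 mm; origin at the centre of its underside; its y is its long way. The lifter lies along it, blade to +y at the start (either way round is fine at the end)
- stand: fixed wooden bobbin stand, base 225 (x) x 90 (y) x 12 mm; origin at the centre of its underside. Upright steel posts, 18 mm in diameter, at x = -75, 0 and +75 mm, their tops 87 mm above the origin; bobbins rest on the base, tops 15 mm below the post tops. A post may be empty. Stand and tray may be on either side of the mat
- bobbin_a_mid (a point): wire bobbin, 220 g, outer diameter 56 mm, height 60 mm, bore 30 mm, wound with copper wire between grey flanges, on a post of the stand at the start. Point: its centre, half-way up; z along its axis. May be absent
- bobbin_b_mid (a point): another wire bobbin, 220 g, outer diameter 56 mm, height 60 mm, bore 30 mm, wound with copper wire between grey flanges, on a post of the stand at the start. Point: its centre, half-way up; z along its axis. May be absent
- bobbin_c_mid (a point): another wire bobbin, 220 g, outer diameter 56 mm, height 60 mm, bore 30 mm, wound with copper wire between grey flanges, on a post of the stand at the start. Point: its centre, half-way up; z along its axis. May be absent
- tray_in (a point): fixed open steel tray, 245 (x) x 140 (y) x 30 mm outside, walls and floor 3 mm. Point: centre of its inner floor; axes along its sides. Three bobbins fit standing in a row along x
- bell (a joint): press of the bell switch, 0 at rest to 0.005 m fully down; a return spring needs about 5 N. It is a white plastic button, 32 mm in diameter, on a white box 76 x 76 mm
- bell_top (a point): centre of the top of the bell button, 41 mm above the desk at rest
- crimper: brass seal crimper (bystander), about 190 mm long and 22 mm high, lying on the desk; its x points to its head
Not all that is in view belongs to the job. What is shaped like the part that bears lifter_grip but pink is not meant. Leave any blue look-alike of the part that bears bobbin_c_mid alone.

How it is judged:
By the outcome, as a careful person would: the job done as asked, in the order asked, and still so for the second after the job is handed in, with the robot touching nothing.
Of bobbin_a, bobbin_b, bobbin_c only 2 to 3 are there at a start; the rules pass over those that are not, and their reading is None.
At some moment in a run one of win_a, win_b, lifter may be knocked a few centimetres aside while the robot is not near it.
It also fails if it takes over 210 s, if anything falls off the work surface, if the arm or the gripper's body presses on something with over 40 N, if the wrist force passes 120 N, or if a joint passes its speed limit or range.

## Working session

There is one attempt and no reset: what is moved stays moved. The work goes in short steps, Python scripts to look and compute and a tool call to move; the robot and the scene stay as the last step left them, time stands still between calls to the robot, and variables do not carry over. Pictures are saved under pics/ and viewed, and the job is handed in when it is done.

Besides the shell and the picture viewer there is one more tool, called after "Emit:" as name(argument=value, ...) on one line, values as JSON. step_arm: Moves the arm, as the interface text tells. Its arguments: {"type":"object","properties":{"commands":{"type":"string"},"jaw":{"type":"number"},"grip_force":{"type":"number"}},"required":["commands"]}

```bash
mkdir -p pics; cat > h.py <<'E'
from station import *
import numpy as np, cv2
from scipy.spatial.transform import Rotation as R
def cam(p):
    f=210/np.tan(np.radians(p["fovy"])/2)
    K=np.array([[f,0,p["cx"]],[0,f,p["cy"]],[0,0,1]])
    Rm=cv2.Rodrigues(np.array(p["rvec"],float))[0]
    return K,Rm,np.array(p["tvec"],float).ravel()
def ray(p,px,z):
    K,Rm,t=cam(p)
    d=Rm.T@np.linalg.inv(K)@np.array([px[0],px[1],1.]); c=-Rm.T@t
    return c+d*(z-c[2])/d[2]
def proj(p,X):
    K,Rm,t=cam(p); X=np.atleast_2d(X)@Rm.T+t; u=X@K.T
    return u[:,:2]/u[:,2:]
def save(p,name,scale=1.4,crop=None):
    im=p["frame"][:,:,::-1]
    if crop: im=im[crop[1]:crop[3],crop[0]:crop[2]]
    cv2.imwrite("pics/"+name,cv2.resize(im,None,fx=scale,fy=scale,interpolation=cv2.INTER_CUBIC))
E
python3 - <<'E'
from h import *
for n in("top","side"):
    p=grab_frame(n); save(p,n+"0.png")
    print(n,{k:p[k] for k in p if k!="frame"}); K,Rm,t=cam(p); print(-Rm.T@t)
    for nm,z in [("mat",.002),("win_a_face",.014),("lifter_grip",.039),("pad",.003),("stand",.012),("bobbin_a_mid",.042),("tray_in",.003),("bell_top",.041),("crimper",.011)]:
        for r in recognise(p,nm): print(nm,np.round(r["pixel"],1),round(r["conf"],2),np.round(ray(p,r["pixel"],z),3))
print(get_state())
E
```

```text
top {'fovy': 51.807148296511194, 'cx': 283.1566276443459, 'cy': 209.0693172463915, 'rvec': array([ 2.15612925, -2.12656131,  0.2025477 ]), 'tvec': array([0.07679871, 0.46624249, 1.29394576]), 'shot': 1}
[0.23992688 0.1069279  1.35224895]
mat [307.2 156.5] 0.71 [0.645 0.007 0.002]
win_a_face [267.4 177.3] 0.78 [0.571 0.134 0.014]
win_a_face [402.3 181.3] 0.7 [ 0.565 -0.297  0.014]
lifter_grip [410.1 299.3] 0.81 [ 0.197 -0.3    0.039]
lifter_grip [172.1 264.2] 0.76 [0.292 0.414 0.039]
lifter_grip [300.7 220.9] 0.58 [0.429 0.029 0.039]
pad [300.5 234.3] 0.57 [0.392 0.027 0.003]
stand [210.8 197.4] 0.83 [0.503 0.311 0.012]
bobbin_a_mid [269.2 178.6] 0.74 [0.56  0.128 0.042]
bobbin_a_mid [302.4 222.6] 0.51 [0.423 0.024 0.042]
tray_in [403.7 184.4] 0.92 [ 0.558 -0.304  0.003]
bell_top [225.1 248.3] 0.63 [0.342 0.257 0.041]
crimper [388.7 246.5] 0.74 [ 0.357 -0.248  0.011]
crimper [302.6 222.3] 0.71 [0.429 0.021 0.011]
side {'fovy': 47.1203345322405, 'cx': 275.36375927918533, 'cy': 209.69663777250872, 'rvec': array([ 2.34771683, -0.16856471,  0.09495032]), 'tvec': array([-0.45858076,  0.145
[... 639 characters left out ...]
-0.262  0.011]
crimper [278.3 175.7] 0.5 [0.52  0.3   0.011]
{'t': 1.0, 'q': array([ 1.45607575e+00,  3.58555647e-01,  1.18600208e-02, -2.60249307e-05,
       -1.22405607e+00, -2.88100319e-01]), 'qd': array([-0.00085997, -0.00043753,  0.0004459 , -0.00056119,  0.00100378,
        0.00099157]), 'joint_efforts': array([ 2.12407205e-03, -5.82394946e+01,  2.93302399e+01,  7.00304389e+00,
        1.23900673e-02, -1.74654394e-05]), 'eef_pos': array([0.2646082 , 0.62093831, 0.22176782]), 'ee_rot': array([-3.14155682e+00,  3.61489603e-05, -4.02829739e-01]), 'force': array([-0.28751014,  0.09115472, -0.77028621]), 'moment': array([-0.01488709,  0.02971724, -0.04781599]), 'width': 0.08790388659672795}
```

View pics/top0.png

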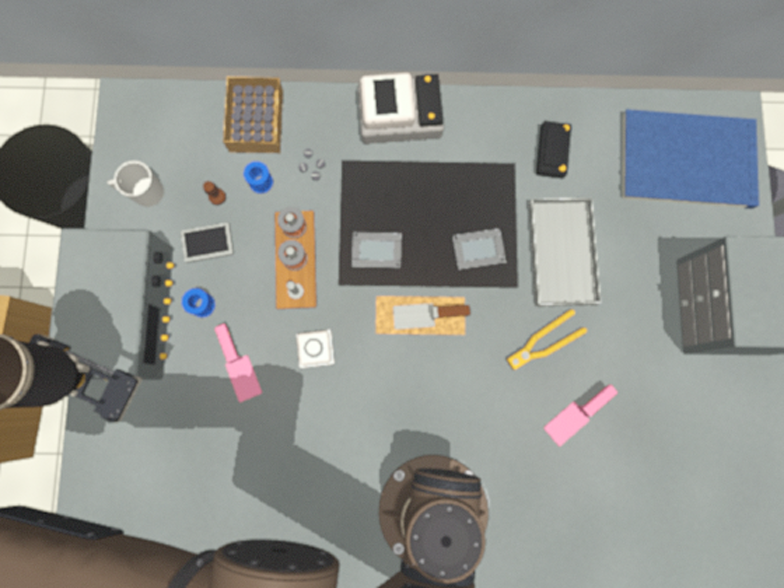

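View pics/side0.png

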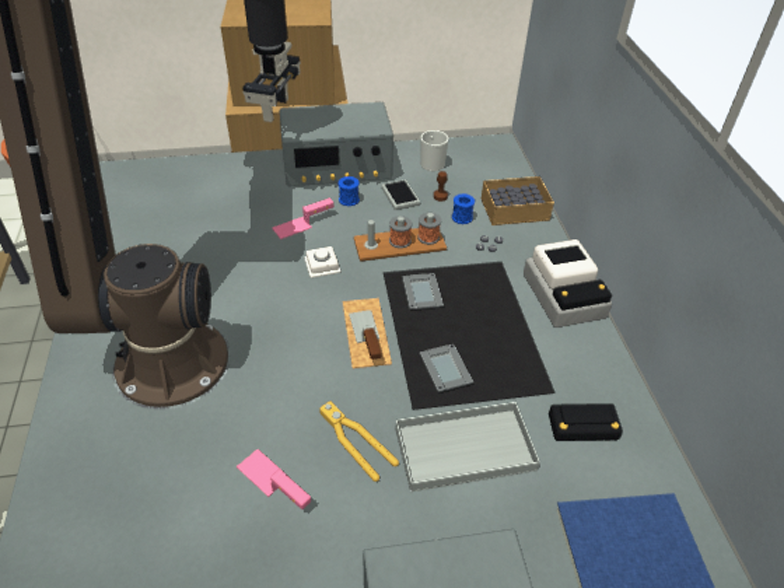

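The pictures show the lifter on the cork pad, blade to +y and handle at about (455,311) in the 1.4x top picture. The windows are at (377,250) and (480,248). Bobbins sit on the two far posts and the near post is empty. The tray is on the right, the bell at (314,348), and the pink and blue things are decoys. Next I'll zoom in.

```bash
python3 - <<'E'
from h import *
p=grab_frame("top"); save(p,"t1.png",4,(185,105,385,255)); np.save("top.npy",p,allow_pickle=True)
q=grab_frame("side"); save(q,"s1.png",4,(230,130,420,280))
save(p,"t2.png",4,(340,120,480,270))
E
```

```text
(no output)
```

View pics/t1.png

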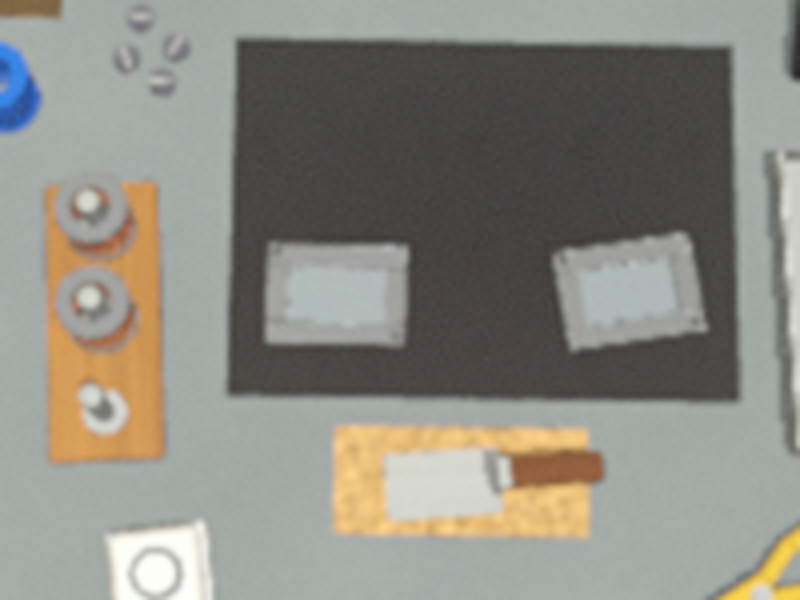

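View pics/s1.png

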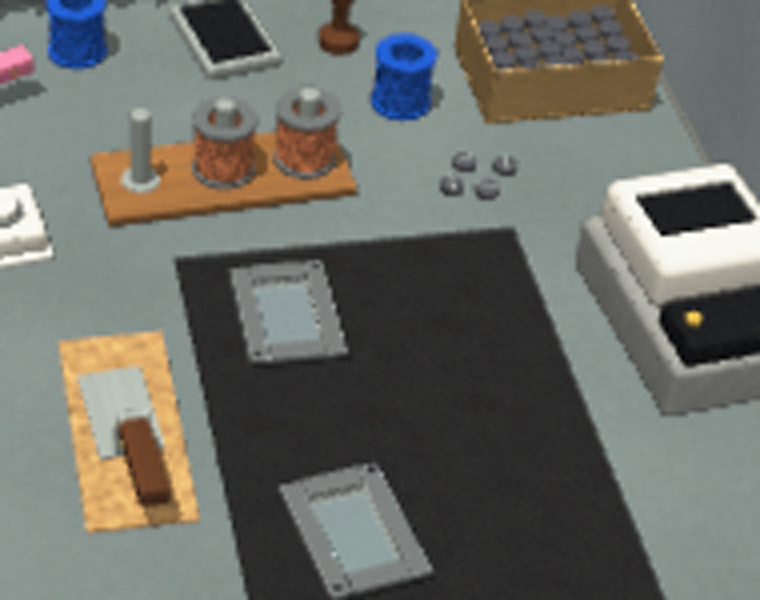

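View pics/t2.png

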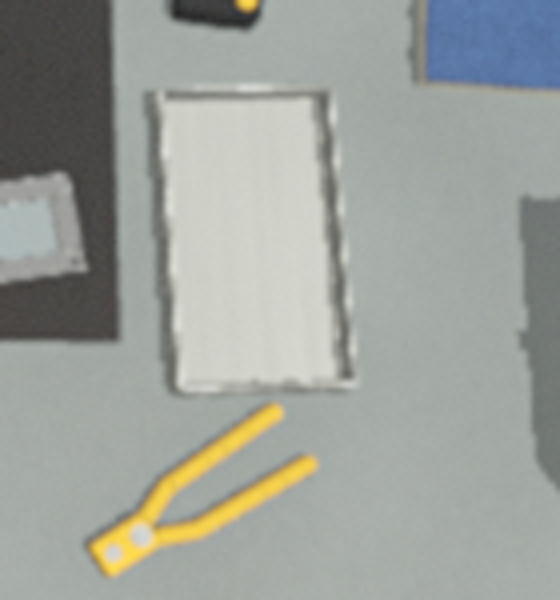

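```bash
python3 - <<'E'
from h import *
p=grab_frame("top"); q=grab_frame("side")
def T(u,v,z): return np.round(ray(p,(185+u/4-.375,105+v/4-.375),z)*1000,1)
def S(u,v,z): return np.round(ray(q,(230+u/4-.375,130+v/4-.375),z)*1000,1)
def T2(u,v,z): return np.round(ray(p,(340+u/4-.375,120+v/4-.375),z)*1000,1)
print("mat",[T(*a,.002)[:2] for a in[(237,40),(732,47),(738,400),(229,394)]])
print("mat S",[S(*a,.002)[:2] for a in[(516,229),(177,259)]])
print("winA",[T(*a,.014)[:2] for a in[(267,242),(409,244),(405,347),(265,343)]])
print("winA S",[S(*a,.014)[:2] for a in[(231,268),(322,262),(347,352),(253,362)]])
print("winB",[T(*a,.014)[:2] for a in[(553,252),(688,233),(707,329),(572,350)]])
print("winB S",[S(*a,.014)[:2] for a in[(280,487),(377,463),(432,572),(340,597)]])
print("pad",[T(*a,.003)[:2] for a in[(333,426),(590,430),(590,537),(333,532)]])
print("blade",[T(*a,.005)[:2] for a in[(384,454),(387,521),(502,512)]])
print("handle",[T(*a,.049)[:2] for a in[(511,458),(602,452),(603,480),(514,486)]])
print("handle S",[S(*a,.049)[:2] for a in[(122,425),(150,418),(170,493),(138,503)]])
print("blade S",[S(*a,.005)[:2] for a in[(79,378),(143,367),(107,457)]])
print("stand",[T(*a,.012)[:2] for a in[(46,184),(158,182),(163,460),(49,461)]])
print("posts",[T(*a,.087)[:2] for a in[(88,202),(89,298),(90,391)]])
print("posts S",[S(*a,.087)[:2] for a in[(310,94),(226,105),(140,112)]])
print("bell",T(155,573,.041))
r=recognise(q,"bell_top"); print([np.round(ray(q,a['pixel'],.041),3) for a in r])
print("tray out z.03",[T2(*a,.030)[:2] for a in[(152,92),(331,92),(355,386),(175,390)]])
E
```

```text
mat [array([784.2, 215.4]), array([ 786.4, -192.7]), array([ 490.1, -191.3]), array([488.5, 213.7])]
mat S [array([790.7, 214.7]), array([491.5, 215.5])]
winA [array([610.1, 185.9]), array([610.4,  72.6]), array([526.3,  74.9]), array([527.7, 185.5])]
winA S [array([532.9, 185.8]), array([610.5, 183. ]), array([609.2,  75.8]), array([531.9,  74.9])]
winB [array([605.9, -42.7]), array([ 623.5, -151.3]), array([ 544.9, -165.1]), array([526.1, -57.5])]
winB S [array([529. , -56.9]), array([607. , -43.4]), array([ 623.5, -151.1]), array([ 552.6, -164. ])]
pad [array([463.9, 130.8]), array([463.9, -72.8]), array([378.8, -72.2]), array([379.9, 129.3])]
blade [array([441.9,  90.2]), array([388.9,  87.2]), array([397.3,  -2.9])]
handle [array([433.7,  -6.1]), array([439.3, -75.7]), array([417.8, -76.3]), array([412.2,  -8.4])]
handle S [array([415.2,  -9.9]), array([437. ,  -5.7]), array([441.2, -80.6]), array([416.9, -86.8])]
blade S [array([392.5,  84.4]), array([444.9,  89.7]), array([404.4,  -1.8])]
stand [array([655.5, 364.1]), array([658.8, 274.6]), array([433.5, 262.8]), array([431.4, 351.5])]
posts [array([618.7, 317.5]), array([544.3, 313.6]), array([473.5, 309.9])]
posts S [array([622.5, 318.3]), array([547.4, 312.6]), array([472.6, 312.5])]
bell [343.  262.5  41. ]
[array([0.342, 0.245, 0.041])]
tray out z.03 [array([ 687.2, -216.8]), array([ 689.9, -361. ]), array([ 451.4, -369.7]), array([ 446.1, -228.7])]
```

```bash
cat >> h.py <<'E'
def go(X,yaw=None,pitch=None,s=None):
    """delta in current tool frame to world target X (mm), and rot vector"""
    s=s or get_state(); Rc=R.from_euler('xyz',s['ee_rot'])
    d=Rc.inv().apply(np.array(X)-s['eef_pos']*1000)
    print("t",round(s['t'],2),"pos",np.round(s['eef_pos']*1000,1),"rpy",np.round(s['ee_rot'],3),"w",round(s['width']*1000,1),"F",np.round(s['force'],1))
    print("tool shift",np.round(d,1))
    if yaw is not None:
        print("turn",np.round((Rc.inv()*R.from_euler('xyz',[np.pi,0,yaw])).as_rotvec(),3))
E
python3 - <<'E'
from h import *
p=grab_frame("top")
def T(u,v,z): return np.round(ray(p,(185+u/4-.375,105+v/4-.375),z)*1000,1)
print(T(93,208,.072),T(95,308,.072))
go([620,318,150],0.05)
# after turning
s=dict(get_state()); s['ee_rot']=np.array([np.pi,0,.05]); go([620,318,150],.05,s=s)
E
```

```text
[618.5 316.   72. ] [540.2 311.2  72. ]
t 1.3 pos [264.6 620.9 221.8] rpy [ 3.142  0.    -0.403] w 87.4 F [ 0.1  0.8 -0.2]
tool shift [445.7 139.4  71.8]
turn [ 0.     0.    -0.453]
t 1.3 pos [264.6 620.9 221.8] rpy [3.142 0.    0.05 ] w 87.4 F [ 0.1  0.8 -0.2]
tool shift [339.8 320.3  71.8]
turn [0. 0. 0.]
```

Emit:
step_arm(commands="0 0 0 0 0 -0.151; 0 0 0 0 0 -0.151; 0 0 0 0 0 -0.151", jaw=87)

```text
t: 1.68
eef_pos: [0.2646, 0.621, 0.2218]
ee_rot: [3.142, -0.0, 0.055]
force: [0.1, -1.2, -0.7]
width: 0.0867
```

Emit:
step_arm(commands="42 40 0 0 0 0; 42 40 0 0 0 0; 42 40 0 0 0 0; 42 40 0 0 0 0; 42 40 0 0 0 0; 42 40 0 0 0 0; 42 40 0 0 0 0; 42 40 0 0 0 0")

```text
t: 2.68
eef_pos: [0.6176, 0.3169, 0.222]
ee_rot: [-3.141, -0.0, 0.05]
force: [-0.1, 1.1, 0.4]
width: 0.0868
```

```bash
python3 - <<'E'
from h import *
go([620,317,61],.05)
p=grab_frame("side"); save(p,"s2.png",4,(230,60,420,210))
E
```

```text
t 2.67 pos [617.6 316.9 222. ] rpy [-3.141 -0.     0.05 ] w 86.8 F [-0.1  1.1  0.4]
tool shift [2.40e+00 1.00e-01 1.61e+02]
turn [-0. -0.  0.]
```

View pics/s2.png

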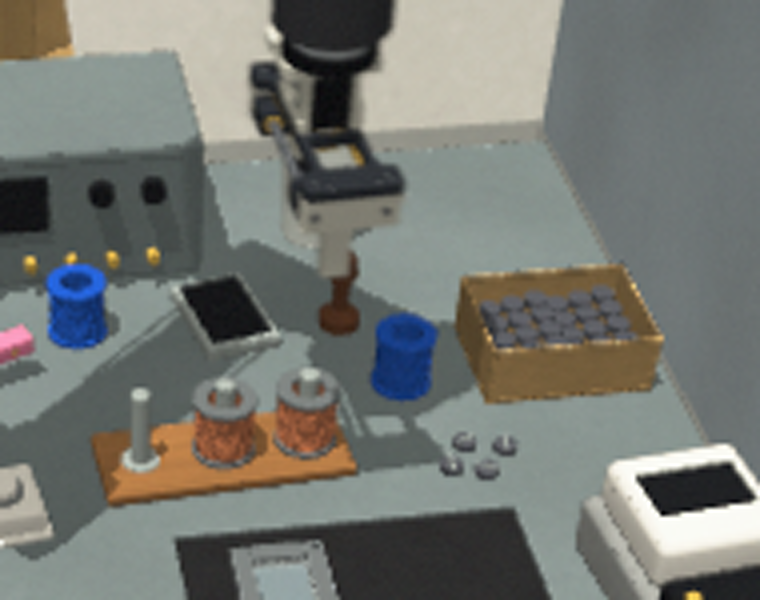

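Emit:
step_arm(commands="2 0 35 0 0 0; 0 0 35 0 0 0; 0 0 30 0 0 0; 0 0 25 0 0 0; 0 0 20 0 0 0; 0 0 16 0 0 0; 0 0 0 0 0 0")

```text
t: 3.6
eef_pos: [0.6176, 0.3178, 0.0594]
ee_rot: [3.14, 0.002, 0.05]
force: [0.3, 0.4, 0.7]
width: 0.0868
```

Emit:
step_arm(commands="0 0 0 0 0 0; 0 0 0 0 0 0; 0 0 0 0 0 0; 0 0 0 0 0 0; 0 0 0 0 0 0", jaw=45, grip_force=25)

```text
t: 4.22
eef_pos: [0.6184, 0.3185, 0.0613]
ee_rot: [-3.141, -0.001, 0.05]
force: [-1.5, 0.2, 3.1]
width: 0.0545
```

Emit:
step_arm(commands="0 0 -15 0 0 0; 0 0 -25 0 0 0; 0 0 -30 0 0 0; 0 0 -30 0 0 0; 0 0 -20 0 0 0; 0 0 0 0 0 0")

```text
t: 4.97
eef_pos: [0.619, 0.3188, 0.1832]
ee_rot: [-3.139, -0.003, 0.05]
force: [0.7, -0.2, -1.8]
width: 0.0542
```

```bash
python3 - <<'E'
from h import *
go([633,-291,181],.045)
p=grab_frame("side"); save(p,"s3.png",4,(230,60,420,210))
E
```

```text
t 4.97 pos [619.  318.8 183.2] rpy [-3.139e+00 -3.000e-03  5.000e-02] w 54.2 F [ 0.7 -0.2 -1.8]
tool shift [-16.7 609.8   0.8]
turn [-0.002 -0.003  0.005]
```

View pics/s3.png

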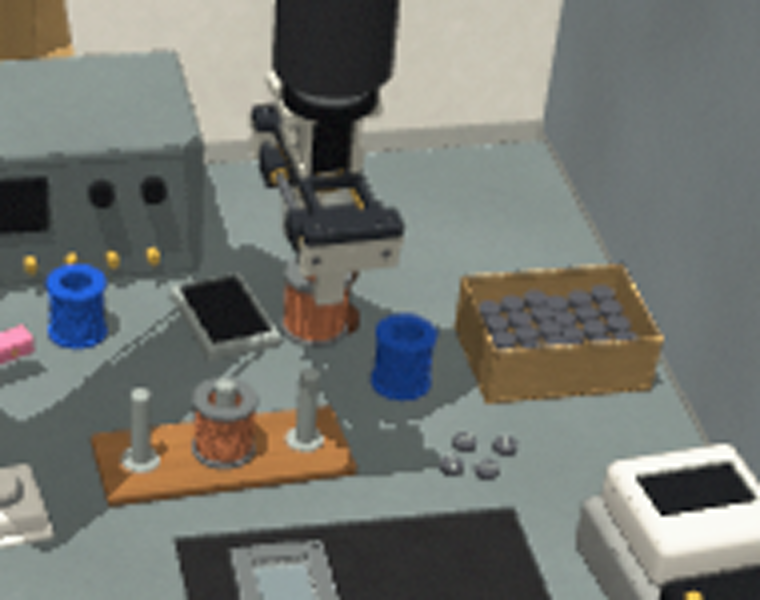

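The bobbin is held and clear of its post, so I'll carry it to the tray.

Emit:
step_arm(commands="-2 55 0 0 0 0; -2 55 0 0 0 0; -2 55 0 0 0 0; -2 55 0 0 0 0; -2 55 0 0 0 0; -2 55 0 0 0 0; -2 55 0 0 0 0; -2 55 0 0 0 0")

```text
t: 6.02
eef_pos: [0.6233, -0.1236, 0.1793]
ee_rot: [-3.141, 0.002, 0.05]
force: [1.2, 0.2, -3.5]
width: 0.0548
```

Emit:
step_arm(commands="-1 55 0 0 0 0; 0 55 0 0 0 0; 0 40 0 0 0 0; 0 20 0 0 0 0; 0 0 0 0 0 0; 0 0 0 0 0 0")

```text
t: 6.78
eef_pos: [0.6316, -0.2909, 0.1801]
ee_rot: [-3.141, 0.001, 0.051]
force: [-0.7, 0.1, -2.8]
width: 0.0545
```

```bash
python3 - <<'E'
from h import *
go([633,-291,53],.045)
p=grab_frame("side"); save(p,"s4.png",3,(230,180,430,380))
p=grab_frame("top"); save(p,"t4.png",3,(340,80,480,270))
E
```

```text
t 6.78 pos [ 631.6 -290.9  180.1] rpy [-3.141e+00  1.000e-03  5.100e-02] w 54.5 F [-0.7  0.1 -2.8]
tool shift [  1.5   0.3 127.1]
turn [-0.001  0.001  0.006]
```

View pics/s4.png

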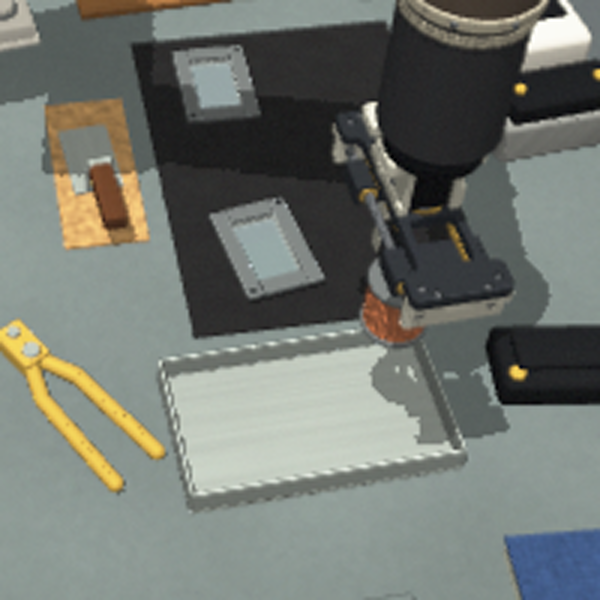

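Emit:
step_arm(commands="0 0 35 0 0 0; 0 0 30 0 0 0; 0 0 25 0 0 0; 0 0 16 0 0 0; 0 0 10 0 0 0; 0 0 6 0 0 0; 0 0 3 0 0 0; 0 0 0 0 0 0")

```text
t: 7.88
eef_pos: [0.6321, -0.2919, 0.0561]
ee_rot: [3.141, -0.0, 0.05]
force: [-0.1, -0.2, -1.1]
width: 0.0544
```

Emit:
step_arm(commands="0 0 1.5 0 0 0; 0 0 0 0 0 0; 0 0 0 0 0 0")

```text
t: 8.25
eef_pos: [0.6319, -0.2918, 0.0544]
ee_rot: [3.142, -0.0, 0.05]
force: [-0.5, -0.4, -1.7]
width: 0.0541
```

Emit:
step_arm(commands="0 0 1.5 0 0 0; 0 0 0.5 0 0 0; 0 0 0 0 0 0")

```text
t: 8.62
eef_pos: [0.6318, -0.2918, 0.0524]
ee_rot: [3.142, 0.0, 0.05]
force: [-0.9, -0.4, 0.4]
width: 0.0546
```

Emit:
step_arm(commands="0 0 0 0 0 0; 0 0 0 0 0 0; 0 0 0 0 0 0; 0 0 0 0 0 0", jaw=70)

```text
t: 9.12
eef_pos: [0.632, -0.2918, 0.0523]
ee_rot: [3.142, -0.0, 0.05]
force: [-0.5, -1.1, 0.2]
width: 0.0702
```

Emit:
step_arm(commands="0 0 -20 0 0 0; 0 0 -35 0 0 0; 0 0 -40 0 0 0; 0 -30 -32 0 0 0; 0 -55 0 0 0 0; 0 -60 0 0 0 0; 0 -60 0 0 0 0; 0 -60 0 0 0 0")

```text
t: 10.12
eef_pos: [0.6183, -0.0252, 0.1796]
ee_rot: [-3.141, -0.001, 0.05]
force: [1.2, 0.3, -0.8]
width: 0.0698
```

Emit:
step_arm(commands="-10 -60 0 0 0 0; -10 -60 0 0 0 0; -10 -60 0 0 0 0; -10 -60 0 0 0 0; -10 -60 0 0 0 0; 0 -50 0 0 0 0; 0 -20 0 0 0 0; 0 0 0 0 0 0", jaw=87)

```text
t: 11.12
eef_pos: [0.5497, 0.3409, 0.1788]
ee_rot: [3.141, 0.0, 0.052]
force: [0.3, -0.3, -0.2]
width: 0.0869
```

```bash
python3 - <<'E'
from h import *
go([545,313,61],.05)
p=grab_frame("side"); save(p,"s5.png",3,(230,180,430,380))
p=grab_frame("top"); save(p,"t5.png",1.4)
E
```

```text
t 11.12 pos [549.7 340.9 178.8] rpy [3.141 0.    0.052] w 86.9 F [ 0.3 -0.3 -0.2]
tool shift [ -6.1  27.6 117.8]
turn [0.    0.    0.002]
```

View pics/s5.png

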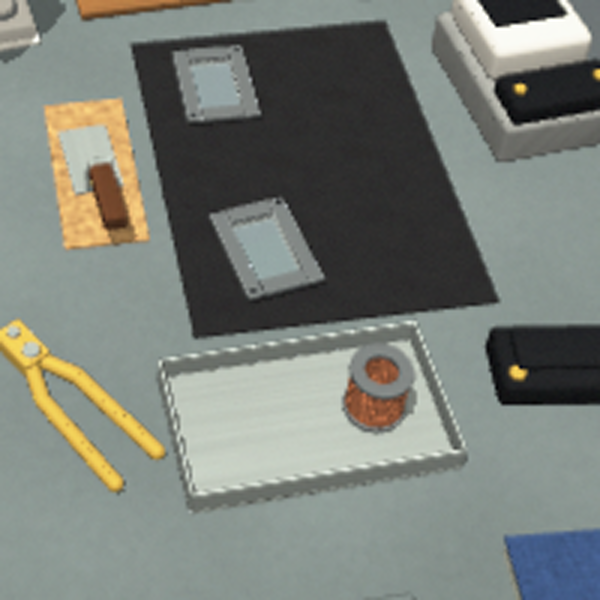

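View pics/t5.png

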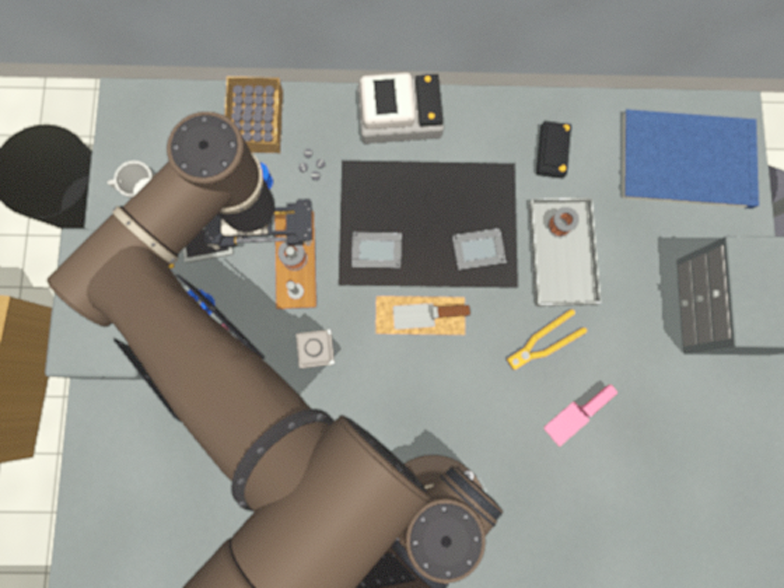

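Bobbin 1 stands in the tray at about (375,385) in the side crop. Now bobbin 2.

Emit:
step_arm(commands="-6 27.6 0 0 0 0; 0 0 30 0 0 0; 0 0 30 0 0 0; 0 0 25 0 0 0; 0 0 20 0 0 0; 0 0 12 0 0 0; 0 0 0 0 0 0; 0 0 0 0 0 0")

```text
t: 12.22
eef_pos: [0.546, 0.3121, 0.0632]
ee_rot: [-3.141, -0.001, 0.05]
force: [-0.4, -0.7, 0.5]
width: 0.0868
```

Emit:
step_arm(commands="0 0 0 0 0 0; 0 0 0 0 0 0; 0 0 0 0 0 0; 0 0 0 0 0 0; 0 0 0 0 0 0", jaw=45)

```text
t: 12.85
eef_pos: [0.5458, 0.3127, 0.0626]
ee_rot: [-3.141, -0.001, 0.051]
force: [-0.3, 3.1, 1.4]
width: 0.0547
```

Emit:
step_arm(commands="0 0 -15 0 0 0; 0 0 -25 0 0 0; 0 0 -30 0 0 0; 0 0 -30 0 0 0; 0 0 -20 0 0 0; 0 0 0 0 0 0")

```text
t: 13.6
eef_pos: [0.546, 0.3123, 0.1844]
ee_rot: [-3.14, -0.002, 0.05]
force: [-0.2, 1.2, -2.5]
width: 0.0549
```

```bash
python3 - <<'E'
from h import *
go([548,-295,181],.045)
p=grab_frame("side"); save(p,"s6.png",3,(230,80,430,280))
E
```

```text
t 13.6 pos [546.  312.3 184.4] rpy [-3.14e+00 -2.00e-03  5.00e-02] w 54.9 F [-0.2  1.2 -2.5]
tool shift [-28.4 606.7   2.2]
turn [-0.002 -0.002  0.005]
```

View pics/s6.png

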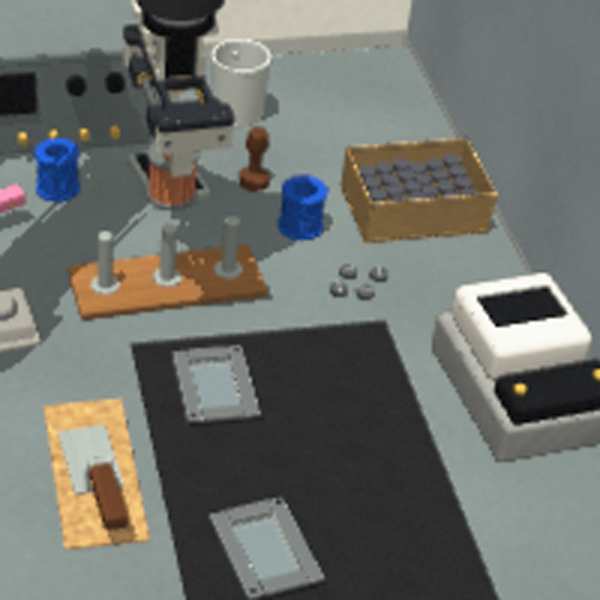

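Emit:
step_arm(commands="-2 55 0 0 0 0; -3 55 0 0 0 0; -3 55 0 0 0 0; -3 55 0 0 0 0; -3 55 0 0 0 0; -3 55 0 0 0 0; -3 55 0 0 0 0; -3 55 0 0 0 0")

```text
t: 14.65
eef_pos: [0.5433, -0.1303, 0.181]
ee_rot: [-3.141, 0.002, 0.05]
force: [0.8, 0.3, -1.9]
width: 0.0547
```

Emit:
step_arm(commands="-3 55 0 0 0 0; -2 50 0 0 0 0; 0 40 0 0 0 0; 0 21 0 0 0 0; 0 0 30 0 0 0; 0 0 30 0 0 0; 0 0 25 0 0 0; 0 0 15 0 0 0")

```text
t: 15.65
eef_pos: [0.5468, -0.2938, 0.0801]
ee_rot: [-3.141, 0.003, 0.05]
force: [-0.2, -0.6, -1.7]
width: 0.0547
```

Emit:
step_arm(commands="0 0 12 0 0 0; 0 0 8 0 0 0; 0 0 4 0 0 0; 0 0 2 0 0 0; 0 0 0 0 0 0; 0 0 0 0 0 0")

```text
t: 16.4
eef_pos: [0.5482, -0.2947, 0.0567]
ee_rot: [3.141, -0.001, 0.05]
force: [-0.4, -0.6, -1.3]
width: 0.0544
```

Emit:
step_arm(commands="0 0 2 0 0 0; 0 0 1.2 0 0 0; 0 0 0 0 0 0; 0 0 0 0 0 0")

```text
t: 16.9
eef_pos: [0.5481, -0.2946, 0.0536]
ee_rot: [3.141, -0.0, 0.05]
force: [-1.2, 1.9, 4.7]
width: 0.0546
```

Emit:
step_arm(commands="0 0 0 0 0 0; 0 0 0 0 0 0; 0 0 0 0 0 0; 0 0 0 0 0 0", jaw=70)

```text
t: 17.4
eef_pos: [0.5479, -0.2946, 0.0529]
ee_rot: [-3.142, 0.0, 0.05]
force: [-0.4, 0.4, 0.3]
width: 0.0699
```

Emit:
step_arm(commands="0 0 -20 0 0 0; 0 0 -35 0 0 0; 0 0 -40 0 0 0; 0 0 -30 0 0 0; 0 0 0 0 0 0")

```text
t: 18.02
eef_pos: [0.5494, -0.2951, 0.1811]
ee_rot: [3.14, -0.005, 0.05]
force: [0.0, -0.1, -1.2]
width: 0.0704
```

```bash
python3 - <<'E'
from h import *
s=dict(get_state()); print(s['q']); go([427,-40,120],-1.491); s['ee_rot']=np.array([np.pi,0,-1.491]); go([427,-40,120],-1.491,s=s)
E
```

```text
[-1.79898429e-01  3.00106883e-01 -1.69318564e-01  6.81217286e-04
 -1.09610930e+00  1.80087229e+00]
t 18.02 pos [ 549.4 -295.1  181.1] rpy [ 3.14  -0.005  0.05 ] w 70.4 F [ 0.  -0.1 -1.2]
tool shift [-109.7 -261.1   60.1]
turn [-0.002 -0.005  1.541]
t 18.02 pos [ 549.4 -295.1  181.1] rpy [ 3.142  0.    -1.491] w 70.4 F [ 0.  -0.1 -1.2]
tool shift [-264.1  101.7   61.1]
turn [0. 0. 0.]
```

Emit:
step_arm(commands="0 0 0 0 0 0.171; 0 0 0 0 0 0.171; 0 0 0 0 0 0.171; 0 0 0 0 0 0.171; 0 0 0 0 0 0.171; 0 0 0 0 0 0.171; 0 0 0 0 0 0.171; 0 0 0 0 0 0.171")

```text
t: 19.02
eef_pos: [0.5474, -0.2944, 0.1769]
ee_rot: [3.14, 0.001, -1.324]
force: [0.4, 0.5, -0.3]
width: 0.07
```

Emit:
step_arm(commands="0 0 0 0 0 0.173; -53 20 0 0 0 0; -53 20 0 0 0 0; -53 20 0 0 0 0; -53 20 0 0 0 0; -50 20 0 0 0 0; 0 0 0 0 0 0; 0 0 0 0 0 0", jaw=60)

```text
t: 20.02
eef_pos: [0.4273, -0.0413, 0.1779]
ee_rot: [3.142, -0.0, -1.489]
force: [0.3, -0.2, 0.1]
width: 0.06
```

```bash
python3 - <<'E'
from h import *
go([427,-40,45],-1.491)
p=grab_frame("side"); save(p,"s7.png",4,(200,180,390,330))
p=grab_frame("top"); save(p,"t7.png",1.4)
E
```

```text
t 20.02 pos [427.3 -41.3 177.9] rpy [ 3.142 -0.    -1.489] w 60.0 F [ 0.3 -0.2  0.1]
tool shift [ -1.3   0.2 132.9]
turn [ 0.    -0.     0.002]
```

View pics/s7.png

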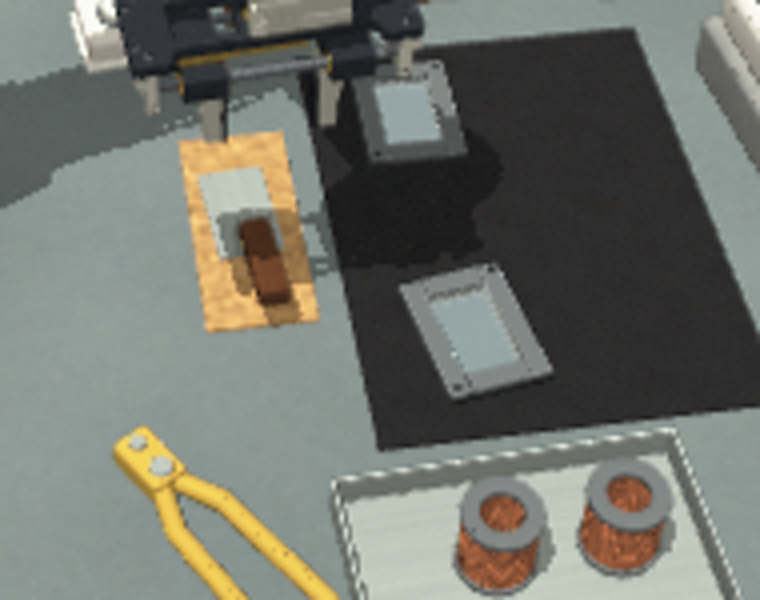

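View pics/t7.png

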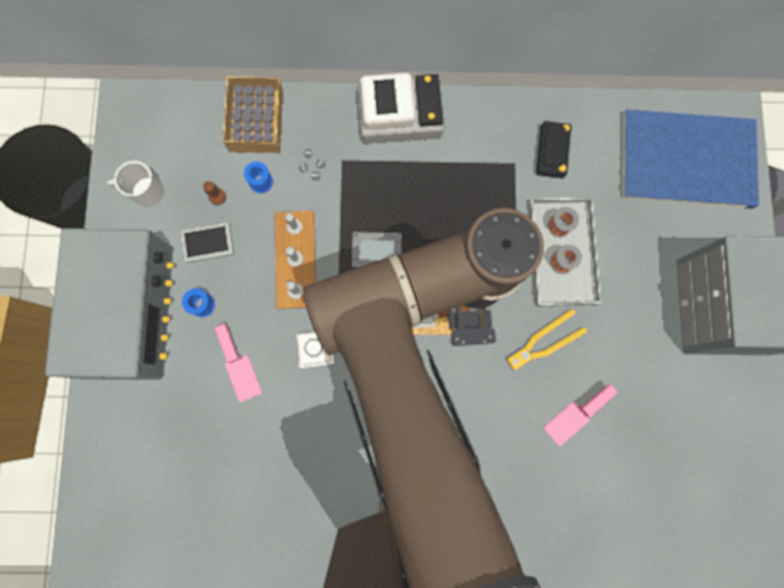

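Emit:
step_arm(commands="-1 0 35 0 0 0; 0 0 30 0 0 0; 0 0 25 0 0 0; 0 0 20 0 0 0; 0 0 14 0 0 0; 0 0 9 0 0 0; 0 0 0 0 0 0; 0 0 0 0 0 0")

```text
t: 21.12
eef_pos: [0.4276, -0.0406, 0.0454]
ee_rot: [-3.141, -0.0, -1.491]
force: [-0.4, 0.0, -0.0]
width: 0.0596
```

```bash
python3 - <<'E'
from h import *
go([427,-40,45],-1.491)
p=grab_frame("side"); save(p,"s8.png",5,(210,190,330,290))
E
```

```text
t 21.12 pos [427.6 -40.6  45.4] rpy [-3.141 -0.    -1.491] w 59.6 F [-0.4  0.  -0. ]
tool shift [-0.7  0.5  0.4]
turn [-0. -0. -0.]
```

View pics/s8.png

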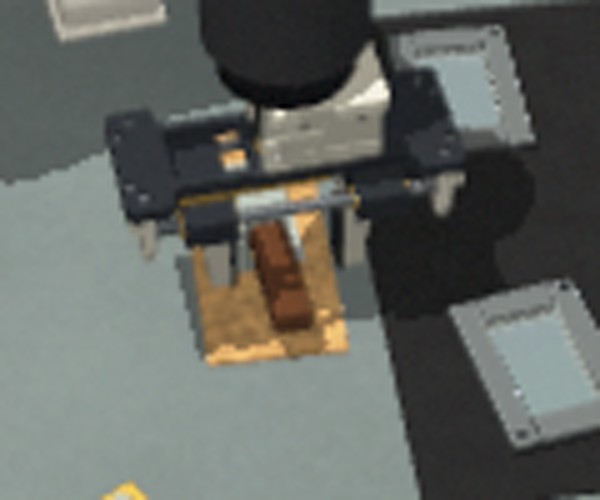

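Emit:
step_arm(commands="0 0 0 0 0 0; 0 0 0 0 0 0; 0 0 0 0 0 0; 0 0 0 0 0 0; 0 0 0 0 0 0; 0 0 0 0 0 0", jaw=15, grip_force=50)

```text
t: 21.92
eef_pos: [0.4272, -0.0404, 0.0451]
ee_rot: [3.142, -0.0, -1.491]
force: [-0.9, -0.3, -1.0]
width: 0.0156
```

Emit:
step_arm(commands="0 0 -10 0 0 0; 0 0 -20 0 0 0; 0 0 -35 0 0 0; 0 0 -35 0 0 0; 0 0 0 0 0 0; 0 0 0 0 0 0")

```text
t: 22.68
eef_pos: [0.4269, -0.0404, 0.1452]
ee_rot: [-3.141, 0.0, -1.491]
force: [-1.1, 0.7, -0.2]
width: 0.0148
```

```bash
python3 - <<'E'
from h import *
go([427,-40,45],-3.14); print(get_state()['q'])
p=grab_frame("side"); save(p,"s9.png",5,(210,170,330,270))
p=grab_frame("top"); save(p,"t9.png",5,(270,150,390,260))
E
```

```text
t 22.68 pos [426.9 -40.4 145.2] rpy [-3.141  0.    -1.491] w 14.8 F [-1.1  0.7 -0.2]
tool shift [-4.000e-01 -1.000e-01  1.002e+02]
turn [0.000e+00 1.000e-03 1.649e+00]
[ 3.69047772e-01  1.36727833e-02 -6.14110343e-01 -3.45136979e-04
 -9.42539917e-01 -2.89049562e-01]
```

View pics/s9.png

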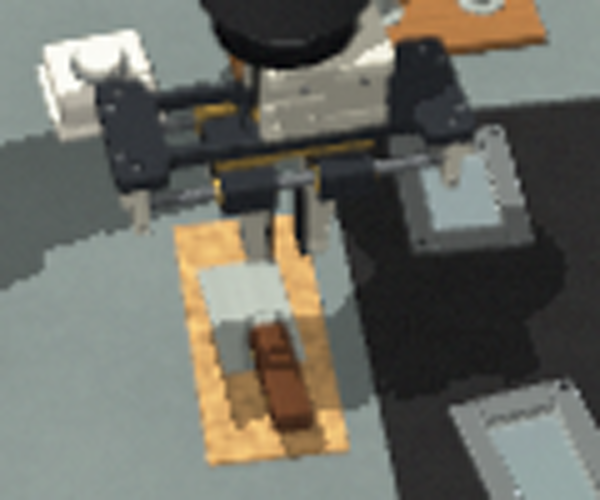

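View pics/t9.png

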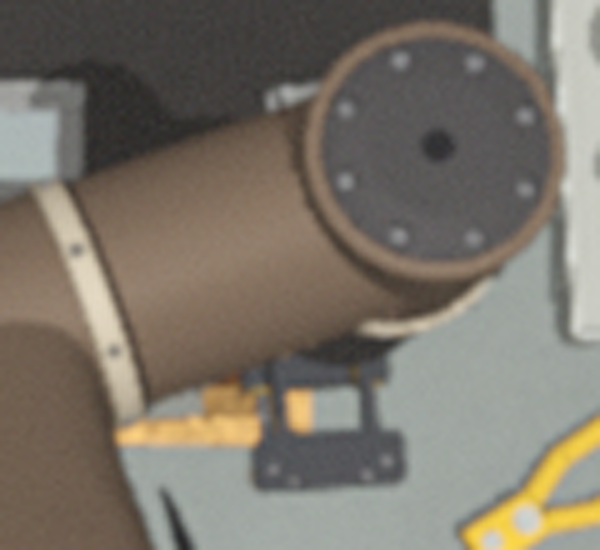

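```bash
python3 - <<'E'
from h import *
p=grab_frame("side")
for X in [(.427,-.040,.039),(.427,-.040,.049),(.427,-.04,.12),(.3976,-.0406,.02),(.4576,-.0406,.02)]: print(X,(proj(p,X)-[210,170])*5)
s=get_state(); print(s['eef_pos'],s['width'])
E
```

```text
(0.427, -0.04, 0.039) [[276.82076623 375.82953069]]
(0.427, -0.04, 0.049) [[276.87675719 364.72794879]]
(0.427, -0.04, 0.12) [[277.29074821 282.64406171]]
(0.3976, -0.0406, 0.02) [[228.26988562 402.4310351 ]]
(0.4576, -0.0406, 0.02) [[327.16642972 392.14728924]]
[ 0.42656121 -0.04060877  0.14431851] 0.015414886213009012
```

```bash
python3 - <<'E'
from h import *
p=grab_frame("side"); save(p,"s10.png",9,(220,180,300,246))
s=get_state(); print(s['eef_pos'],s['width'])
for X in [(.427,-.040,.12),(.427,-.05,.12),(.427,-.03,.12)]: print(X,(proj(p,X)-[220,180])*9)
q=grab_frame("side")
for X in [(.619,.289,.158),(.619,.270,.158),(.6185,.317,.194),(.6185,.317,.134)]: print(X,(proj(p,X)-[230,60])*4)
E
```

```text
[ 0.4266204  -0.04062779  0.14429629] 0.014848225871816001
(0.427, -0.04, 0.12) [[409.12334678 418.75931109]]
(0.427, -0.05, 0.12) [[413.4188793  441.60682891]]
(0.427, -0.03, 0.12) [[404.87125872 396.14287017]]
(0.619, 0.289, 0.158) [[316.81141674 326.93457165]]
(0.619, 0.27, 0.158) [[321.39998903 340.72098504]]
(0.6185, 0.317, 0.194) [[312.41497933 271.64122712]]
(0.6185, 0.317, 0.134) [[307.77939023 330.08782792]]
```

View pics/s10.png

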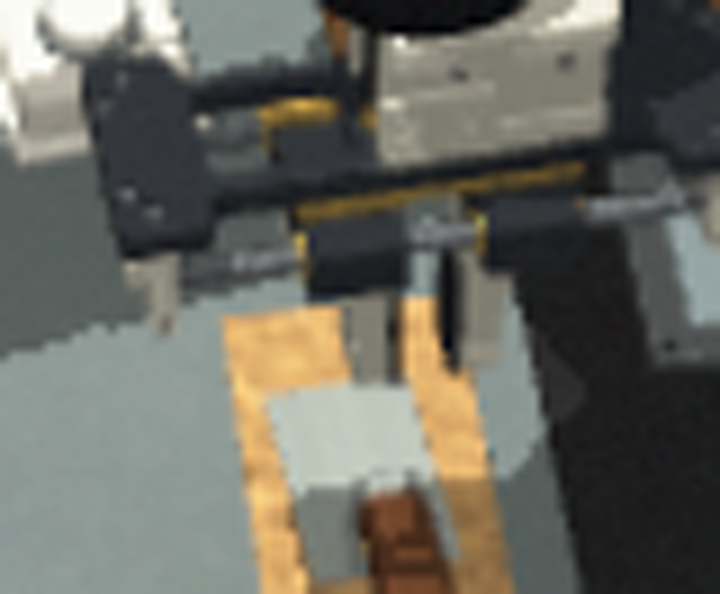

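The closed fingers at (425,375) in this 9x crop appear about 20 mm higher than the calibration predicts, so they closed above the handle. The lifter hasn't moved. I'll try again lower, opening above it first and descending with checks.

Emit:
step_arm(commands="0 0 0 0 0 0; 0 0 0 0 0 0; 0 0 0 0 0 0; 0 0 30 0 0 0; 0 0 30 0 0 0; 0 0 25 0 0 0; 0 0 16 0 0 0; 0 0 0 0 0 0", jaw=60)

```text
t: 23.92
eef_pos: [0.4264, -0.0407, 0.0432]
ee_rot: [3.139, -0.001, -1.491]
force: [-0.5, -0.4, 0.5]
width: 0.0598
```

Emit:
step_arm(commands="0 0 5 0 0 0; 0 0 4 0 0 0; 0 0 0 0 0 0; 0 0 0 0 0 0")

```text
t: 24.42
eef_pos: [0.4274, -0.0404, 0.0353]
ee_rot: [-3.141, 0.0, -1.491]
force: [1.1, 0.6, 0.4]
width: 0.0602
```

```bash
python3 - <<'E'
from h import *
p=grab_frame("side"); save(p,"s11.png",7,(220,190,310,270))
s=get_state(); print(s['eef_pos'],s['width'],s['force'])
E
```

```text
[ 0.4273748  -0.04037358  0.03531482] 0.060024136799280293 [-0.29498806  0.44255074  0.51128393]
```

View pics/s11.png

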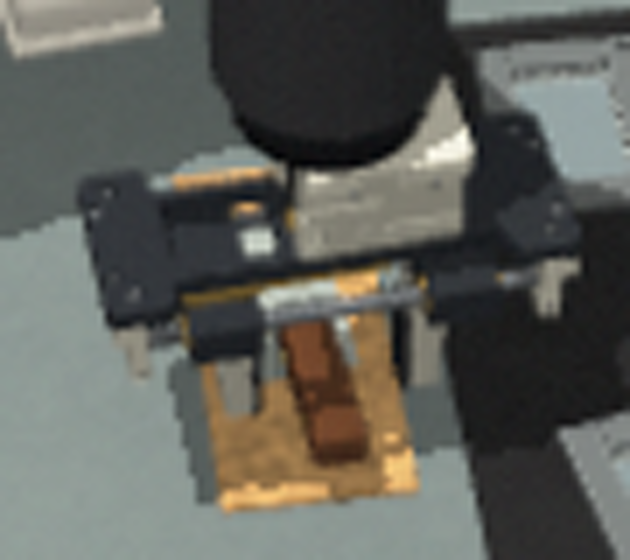

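```bash
python3 - <<'E'
from h import *
p=grab_frame("side")
for u in [(238,415),(425,385)]:
  px=(220+u[0]/7,190+u[1]/7)
  for z in (.01,.02,.03,.04): print(u,z,np.round(ray(p,px,z),3))
E
```

```text
(238, 415) 0.01 [ 0.394 -0.027  0.01 ]
(238, 415) 0.02 [ 0.393 -0.035  0.02 ]
(238, 415) 0.03 [ 0.392 -0.044  0.03 ]
(238, 415) 0.04 [ 0.391 -0.052  0.04 ]
(425, 385) 0.01 [ 0.477 -0.021  0.01 ]
(425, 385) 0.02 [ 0.476 -0.029  0.02 ]
(425, 385) 0.03 [ 0.474 -0.038  0.03 ]
(425, 385) 0.04 [ 0.472 -0.046  0.04 ]
```

Emit:
step_arm(commands="0 0 0 0 0 0; 0 0 0 0 0 0; 0 0 0 0 0 0; 0 0 0 0 0 0; 0 0 0 0 0 0; 0 0 0 0 0 0", jaw=15)

```text
t: 25.28
eef_pos: [0.4272, -0.0404, 0.0351]
ee_rot: [3.142, -0.0, -1.491]
force: [-0.0, -0.7, 0.9]
width: 0.0235
```

Emit:
step_arm(commands="0 0 0 0 0 0; 0 0 0 0 0 0; 0 0 2 0 0 0; 0 0 2 0 0 0; 0 0 0 0 0 0; 0 0 0 0 0 0", jaw=35)

```text
t: 26.02
eef_pos: [0.4272, -0.0404, 0.031]
ee_rot: [3.141, -0.0, -1.491]
force: [-0.8, 0.9, -0.1]
width: 0.035
```

Emit:
step_arm(commands="0 0 0 0 0 0; 0 0 0 0 0 0; 0 0 0 0 0 0; 0 0 0 0 0 0; 0 0 0 0 0 0", jaw=15)

```text
t: 26.65
eef_pos: [0.4273, -0.0404, 0.0311]
ee_rot: [-3.141, 0.0, -1.491]
force: [-0.8, 0.6, 0.2]
width: 0.0235
```

Emit:
step_arm(commands="0 0 -10 0 0 0; 0 0 -20 0 0 0; 0 0 -35 0 0 0; 0 0 -35 0 0 0; 0 0 0 0 0 0; 0 0 0 0 0 0")

```text
t: 27.4
eef_pos: [0.4266, -0.0405, 0.1309]
ee_rot: [3.141, 0.0, -1.491]
force: [0.0, -0.3, -2.0]
width: 0.0239
```

```bash
python3 - <<'E'
from h import *
p=grab_frame("side"); save(p,"s12.png",7,(210,170,310,250))
s=get_state(); print(s['eef_pos'],s['width'],s['force'])
E
```

```text
[ 0.42640279 -0.04060406  0.13043536] 0.023528791439403424 [ 0.16311897 -0.88879249 -1.79883235]
```

View pics/s12.png

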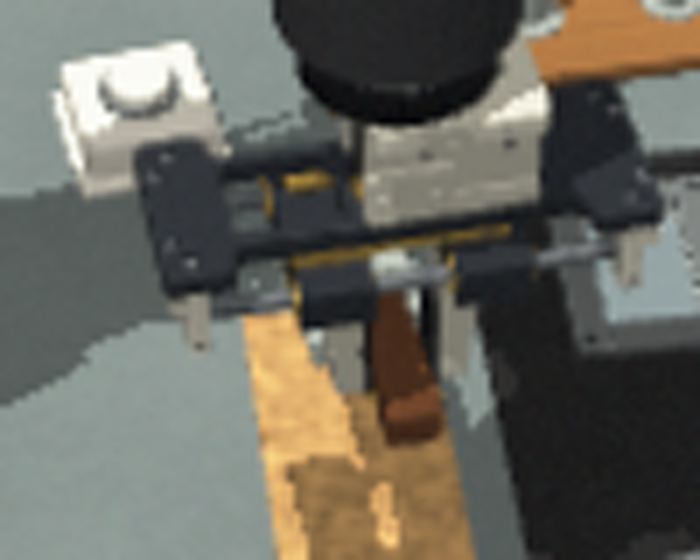

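```bash
python3 - <<'E'
from h import *
p=grab_frame("side")
d=np.array([np.cos(np.radians(94.5)),np.sin(np.radians(94.5)),0]); n=np.array([-d[1],d[0],0])
c=np.array([.427,-.04,.039+.0993])
for a in(-.04,.04):
  for b in(-.012,.012):
    for z in(-.01,.01): print(a,b,z,np.round((proj(p,c+a*d+b*n+[0,0,z])-[210,170])*7))
for b in(-.026,.026):print((proj(p,c+.127*d+b*n+[0,0,-.035])-[210,170])*7)
s=get_state();go([380,130,130],-3.1416)
E
```

```text
-0.04 -0.012 -0.01 [[439. 448.]]
-0.04 -0.012 0.01 [[440. 414.]]
-0.04 0.012 -0.01 [[380. 458.]]
-0.04 0.012 0.01 [[380. 424.]]
0.04 -0.012 -0.01 [[396. 309.]]
0.04 -0.012 0.01 [[396. 275.]]
0.04 0.012 -0.01 [[339. 318.]]
0.04 0.012 0.01 [[339. 283.]]
[[384.28998109 206.69321058]]
[[267.91060931 223.83982009]]
t 27.5 pos [426.3 -40.6 130.2] rpy [ 3.14  -0.    -1.491] w 23.5 F [-0.7  0.2 -1.1]
tool shift [-173.8   32.6    0.2]
turn [ 1.000e-03 -2.000e-03  1.651e+00]
```

Emit:
step_arm(commands="0 0 0 0 0 0.1845; 0 0 0 0 0 0.1845; 0 0 0 0 0 0.1845; 0 0 0 0 0 0.1845; 0 0 0 0 0 0.1845; 0 0 0 0 0 0.1845; 0 0 0 0 0 0.1845; 0 0 0 0 0 0.1845")

```text
t: 28.5
eef_pos: [0.4264, -0.0407, 0.13]
ee_rot: [-3.141, -0.003, -2.973]
force: [-0.0, -0.0, -2.1]
width: 0.0233
```

```bash
python3 - <<'E'
from h import *
p=grab_frame("side"); save(p,"s13.png",6,(220,170,340,260))
go([387,-137,100],-2.967)
print(get_state()['q'])
E
```

```text
t 28.55 pos [426.4 -40.7 130. ] rpy [-3.141e+00 -3.000e-03 -2.982e+00] w 23.5 F [-0.4 -0.  -1.5]
tool shift [ 54.1 -88.9  30.1]
turn [-0.    -0.003 -0.015]
[ 3.69013128e-01  3.35128134e-02 -6.34623467e-01 -2.76095959e-04
 -9.05289836e-01 -1.78030721e+00]
```

View pics/s13.png

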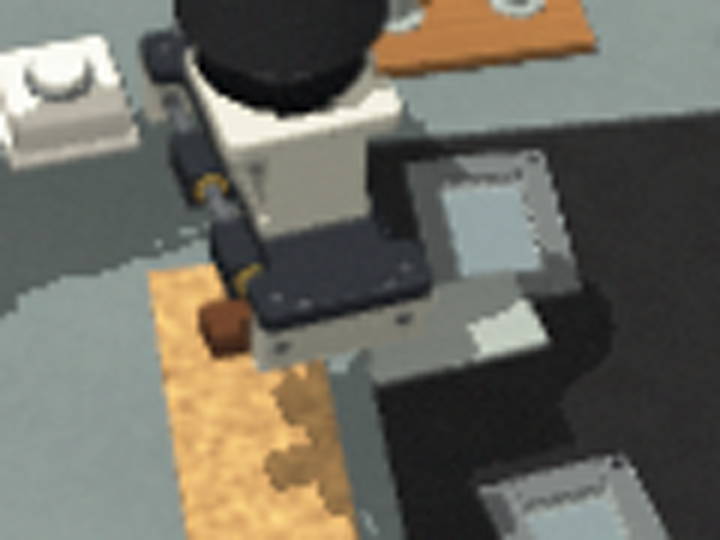

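```bash
python3 - <<'E'
from h import *
p=grab_frame("side"); s=get_state(); yaw=s['ee_rot'][2]+np.pi
d=np.array([np.cos(yaw),np.sin(yaw),0]); n=np.array([-d[1],d[0],0]); c=s['eef_pos']+[0,0,.008]
for a,b,z in [(.127,.026,-.034),(.127,-.026,-.034),(.04,-.026,-.034),(-.04,-.012,.01),(-.04,-.012,-.01),(-.04,.012,.01)]:
  X=c+a*d+b*n+[0,0,z]; print(a,b,z,X.round(4),np.round((proj(p,X)-[220,170])*6))
E
```

```text
0.127 0.026 -0.034 [0.5472 0.0068 0.1041] [[499. 270.]]
0.127 -0.026 -0.034 [ 0.5561 -0.0444  0.1041] [[538. 342.]]
0.04 -0.026 -0.034 [ 0.4704 -0.0594  0.1041] [[368. 382.]]
-0.04 -0.012 0.01 [ 0.3891 -0.0593  0.1481] [[198. 336.]]
-0.04 -0.012 -0.01 [ 0.3891 -0.0593  0.1281] [[198. 365.]]
-0.04 0.012 0.01 [ 0.385  -0.0357  0.1481] [[183. 300.]]
```

```bash
python3 - <<'E'
from h import *
go([386,-137,100],-2.967)
E
```

```text
t 28.6 pos [426.5 -40.6 130.1] rpy [-3.141e+00 -2.000e-03 -2.969e+00] w 23.5 F [ 0.2  0.1 -0.8]
tool shift [ 56.4 -88.   30.2]
turn [-0.    -0.002 -0.002]
```

Emit:
step_arm(commands="18 -30 0 0 0 -0.015; 18 -30 0 0 0 0; 18 -29 0 0 0 0; 0 0 30 0 0 0; 0 0 20 0 0 0; 0 0 20 0 0 0; 0 0 0 0 0 0; 0 0 0 0 0 0")

```text
t: 29.6
eef_pos: [0.3907, -0.1378, 0.0614]
ee_rot: [-3.141, -0.0, -2.95]
force: [0.4, 0.4, -1.2]
width: 0.0234
```

```bash
python3 - <<'E'
from h import *
go([386,-137,32],-2.967)
p=grab_frame("side"); save(p,"s14.png",6,(220,210,345,300))
print(get_state()['q'])
E
```

```text
t 29.6 pos [ 390.7 -137.8   61.4] rpy [-3.141 -0.    -2.95 ] w 23.4 F [ 0.4  0.4 -1.2]
tool shift [ 4.4  1.7 29.4]
turn [-0.    -0.     0.017]
[ 1.42413427e-01  1.09693798e-01 -7.53619308e-01  2.91907868e-04
 -7.06786490e-01 -1.52179044e+00]
```

View pics/s14.png

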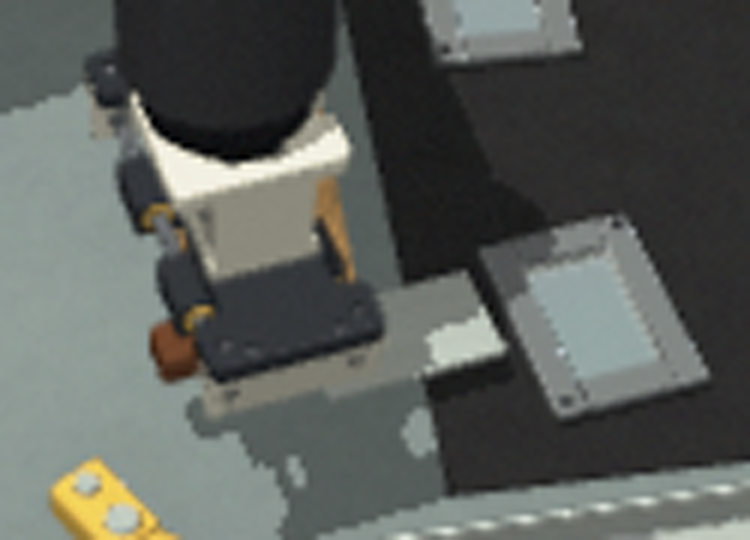

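Emit:
step_arm(commands="4 1 0 0 0 0.017; 0 0 12 0 0 0; 0 0 9 0 0 0; 0 0 4 0 0 0; 0 0 0 0 0 0; 0 0 0 0 0 0")

```text
t: 30.4
eef_pos: [0.3865, -0.1376, 0.0361]
ee_rot: [-3.142, -0.0, -2.969]
force: [0.1, -0.4, -1.8]
width: 0.0236
```

Emit:
step_arm(commands="0 0 2 0 0 0; 0 0 0 0 0 0; 0 0 0 0 0 0")

```text
t: 30.78
eef_pos: [0.3864, -0.1376, 0.0341]
ee_rot: [-3.142, 0.0, -2.969]
force: [0.3, 0.1, -1.6]
width: 0.0234
```

```bash
python3 - <<'E'
from h import *
go([386,-137,32],-2.967)
p=grab_frame("side"); save(p,"s15.png",7,(250,220,345,300))
E
```

```text
t 30.77 pos [ 386.4 -137.6   34.1] rpy [-3.142  0.    -2.969] w 23.4 F [ 0.3  0.1 -1.6]
tool shift [0.3 0.7 2.1]
turn [-0.     0.    -0.002]
```

View pics/s15.png

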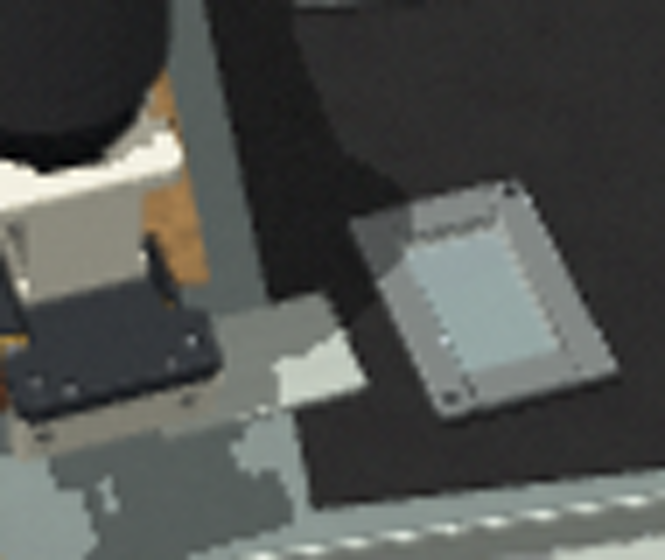

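Emit:
step_arm(commands="0 5 0 0 0 0; 0 0 2 0 0 0; 0 0 0 0 0 0; 0 0 0 0 0 0")

```text
t: 31.32
eef_pos: [0.3855, -0.1327, 0.032]
ee_rot: [-3.142, -0.0, -2.969]
force: [-0.7, 0.1, -1.6]
width: 0.0239
```

Emit:
step_arm(commands="0 0 1 0 0 0; 0 0 0 0 0 0; 0 0 0 0 0 0")

```text
t: 31.7
eef_pos: [0.3855, -0.1327, 0.0311]
ee_rot: [-3.142, -0.0, -2.969]
force: [-0.0, -0.6, -1.3]
width: 0.0237
```

Emit:
step_arm(commands="-6 0 0 0 0 0; -6 0 0 0 0 0; -6 0 0 0 0 0; -6 0 0 0 0 0; -4 0 0 0 0 0; 0 0 0 0 0 0")

```text
t: 32.45
eef_pos: [0.4134, -0.1278, 0.031]
ee_rot: [-3.142, -0.0, -2.969]
force: [0.0, -0.4, -2.1]
width: 0.0233
```

```bash
python3 - <<'E'
from h import *
go([386,-137,32],-2.967)
p=grab_frame("side"); save(p,"s16.png",7,(250,220,345,300))
E
```

```text
t 32.45 pos [ 413.4 -127.8   31. ] rpy [-3.142 -0.    -2.969] w 23.3 F [ 0.  -0.4 -2.1]
tool shift [28.5 -4.4 -1. ]
turn [-0.    -0.    -0.002]
```

View pics/s16.png

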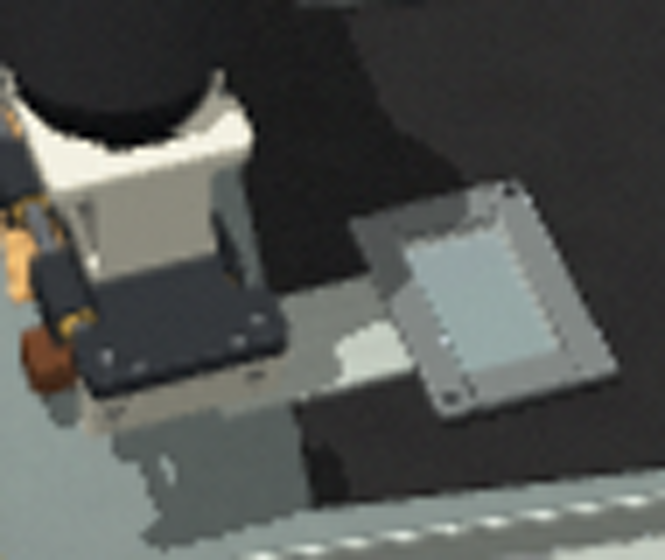

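Emit:
step_arm(commands="-3 0 0 0 0 0; -3 0 0 0 0 0; -2 0 0 0 0 0; 0 0 0 0 0 0")

```text
t: 33.0
eef_pos: [0.4211, -0.1265, 0.031]
ee_rot: [-3.142, -0.0, -2.969]
force: [-0.5, -0.5, -0.9]
width: 0.0233
```

```bash
python3 - <<'E'
from h import *
go([386,-137,32],-2.967)
p=grab_frame("side"); save(p,"s17.png",7,(250,220,345,300))
E
```

```text
t 33.0 pos [ 421.1 -126.5   31. ] rpy [-3.142 -0.    -2.969] w 23.3 F [-0.5 -0.5 -0.9]
tool shift [36.4 -4.3 -1. ]
turn [-0.    -0.    -0.002]
```

View pics/s17.png

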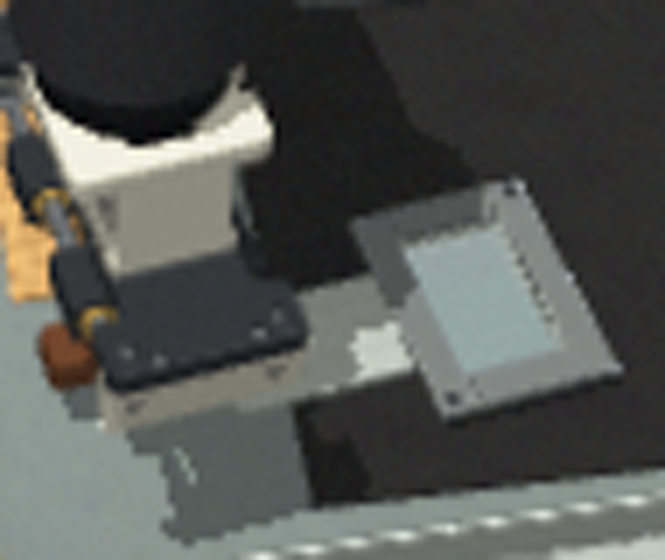

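Emit:
step_arm(commands="0 0 -3 0 0 0; 0 0 -3 0 0 0; -1 0 -5 0 0 0; -2 0 -6 0 0 0; -3 0 -5 0 0 0; -3 0 -5 0 0 0; 0 0 0 0 0 0")

```text
t: 33.92
eef_pos: [0.4304, -0.1248, 0.0585]
ee_rot: [-3.142, 0.001, -2.969]
force: [-0.8, 0.8, -1.4]
width: 0.0235
```

```bash
python3 - <<'E'
from h import *
go([386,-137,32],-2.967)
p=grab_frame("side"); save(p,"s18.png",7,(250,220,345,300))
E
```

```text
t 33.92 pos [ 430.4 -124.8   58.5] rpy [-3.142e+00  1.000e-03 -2.969e+00] w 23.5 F [-0.8  0.8 -1.4]
tool shift [45.9 -4.3 26.4]
turn [-0.     0.001 -0.002]
```

View pics/s18.png

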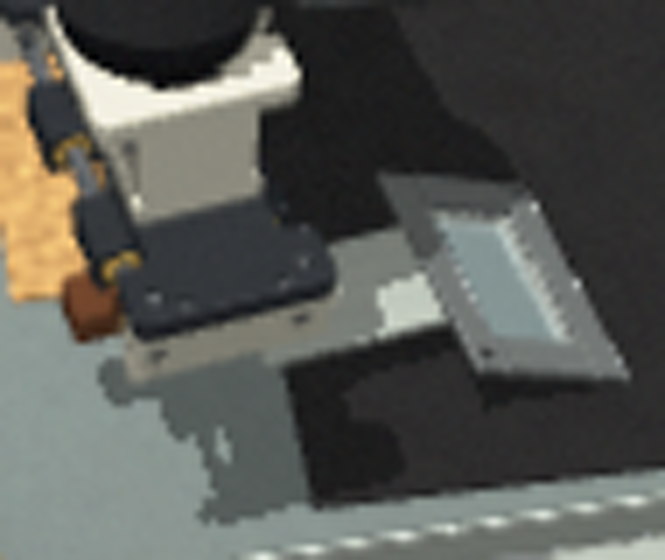

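Emit:
step_arm(commands="-3 0 -5 0 0 0; -4 0 -5 0 0 0; -4 0 -5 0 0 0; -4 0 -4 0 0 0; -4 0 -3.5 0 0 0; -5 0 -3 0 0 0; 0 0 0 0 0 0")

```text
t: 34.85
eef_pos: [0.454, -0.1207, 0.0838]
ee_rot: [-3.142, 0.0, -2.969]
force: [-0.7, 0.5, 0.2]
width: 0.0236
```

```bash
python3 - <<'E'
from h import *
go([386,-137,32],-2.967)
p=grab_frame("side"); save(p,"s19.png",7,(250,220,345,300))
E
```

```text
t 34.85 pos [ 454.  -120.7   83.8] rpy [-3.142  0.    -2.969] w 23.6 F [-0.7  0.5  0.2]
tool shift [69.8 -4.3 51.8]
turn [-0.     0.    -0.002]
```

View pics/s19.png

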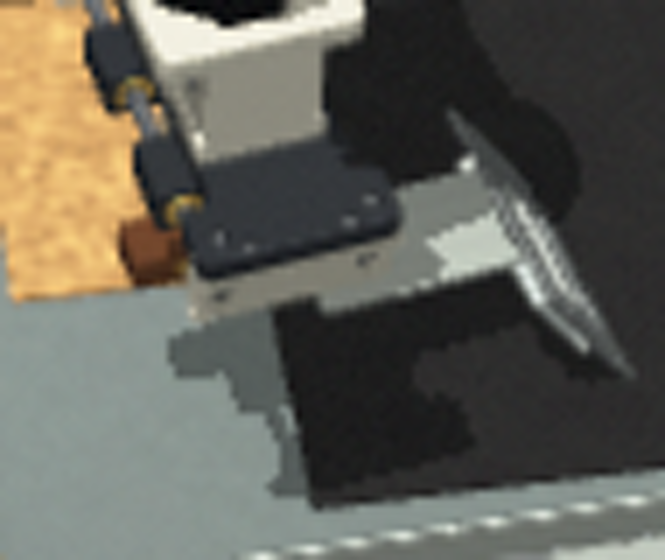

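Emit:
step_arm(commands="-5 0 -3 0 0 0; -5 0 -2 0 0 0; -5 0 -2 0 0 0; -5 0 -1 0 0 0; -6 0 -1 0 0 0; -6 0 0 0 0 0; -6 0 0 0 0 0; -6 0 0 0 0 0")

```text
t: 35.9
eef_pos: [0.4977, -0.1131, 0.0928]
ee_rot: [-3.141, 0.001, -2.969]
force: [-0.6, 0.3, 3.8]
width: 0.0239
```

```bash
python3 - <<'E'
from h import *
go([386,-137,32],-2.967)
p=grab_frame("side"); save(p,"s20.png",6,(250,200,370,300))
E
```

```text
t 35.9 pos [ 497.7 -113.1   92.8] rpy [-3.141e+00  1.000e-03 -2.969e+00] w 23.9 F [-0.6  0.3  3.8]
tool shift [114.3  -4.3  60.7]
turn [-0.     0.001 -0.002]
```

View pics/s20.png

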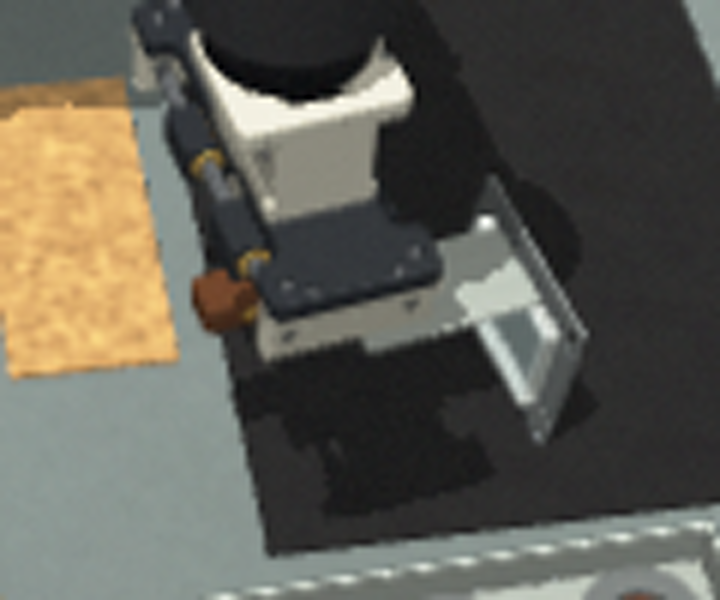

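Emit:
step_arm(commands="0 0 -4 0 0 0; -4 0 -1 0 0 0; -5 0 0 0 0 0; -5 0 0 0 0 0; -5 0 0 0 0 0; -5 0 0 0 0 0; 0 0 0 0 0 0")

```text
t: 36.83
eef_pos: [0.5208, -0.109, 0.0974]
ee_rot: [-3.142, -0.0, -2.969]
force: [-0.4, 0.5, -2.0]
width: 0.0234
```

```bash
python3 - <<'E'
from h import *
go([386,-137,32],-2.967)
p=grab_frame("side"); save(p,"s21.png",6,(250,200,370,300))
E
```

```text
t 36.83 pos [ 520.8 -109.    97.4] rpy [-3.142 -0.    -2.969] w 23.4 F [-0.4  0.5 -2. ]
tool shift [137.6  -4.3  65.4]
turn [-0.    -0.    -0.002]
```

View pics/s21.png

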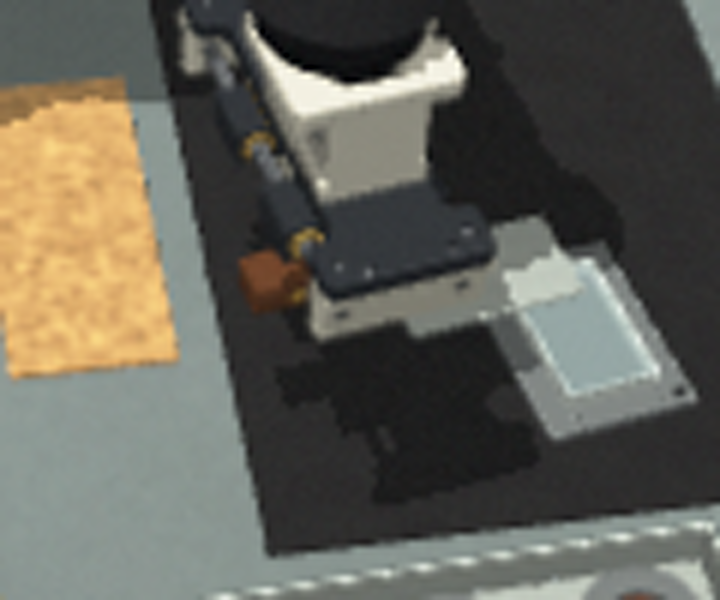

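Window B is face up. Now window A.

Emit:
step_arm(commands="0 0 -25 0 0 0.164; 30 0 -15 0 0 0; 40 0 0 0 0 0; 0 0 0 0 0 0")

```text
t: 37.38
eef_pos: [0.4477, -0.1099, 0.1378]
ee_rot: [3.141, -0.0, -3.133]
force: [1.0, 0.5, -2.0]
width: 0.0235
```

```bash
python3 - <<'E'
from h import *
go([386,133,130],-3.133)
p=grab_frame("side"); save(p,"s22.png",3,(200,120,400,310))
for r in recognise(p,"win_a_face"): print(r,ray(p,r['pixel'],.014))
E
```

```text
t 37.38 pos [ 447.7 -109.9  137.8] rpy [ 3.141 -0.    -3.133] w 23.5 F [ 1.   0.5 -2. ]
tool shift [ 59.7 243.4   8. ]
turn [ 0.001 -0.    -0.   ]
{'pixel': [303.3, 208.9], 'conf': 0.66} [0.57489008 0.12080641 0.014     ]
```

View pics/s22.png

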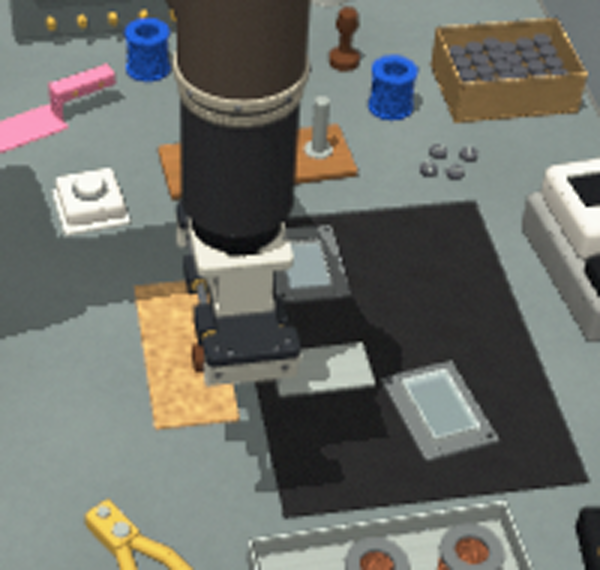

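Emit:
step_arm(commands="12 48.6 0 0 0 0; 12 48.6 0 0 0 0; 12 48.6 0 0 0 0; 12 48.6 0 0 0 0; 12 49 0 0 0 0; 0 0 0 0 0 0; 0 0 35 0 0 0; 0 0 30 0 0 0")

```text
t: 38.48
eef_pos: [0.3889, 0.1334, 0.0718]
ee_rot: [3.141, 0.0, -3.133]
force: [0.3, 0.4, -1.4]
width: 0.0235
```

Emit:
step_arm(commands="0 0 15 0 0 0; 0 0 10 0 0 0; 0 0 6 0 0 0; 0 0 4 0 0 0; 0 0 0 0 0 0; 0 0 0 0 0 0")

```text
t: 39.22
eef_pos: [0.3886, 0.1333, 0.0379]
ee_rot: [3.141, 0.001, -3.133]
force: [-0.7, -0.2, -1.1]
width: 0.0238
```

```bash
python3 - <<'E'
from h import *
go([386,133,31],-3.133)
p=grab_frame("side"); save(p,"s23.png",6,(235,150,350,250))
E
```

```text
t 39.23 pos [388.6 133.3  37.9] rpy [ 3.141e+00  1.000e-03 -3.133e+00] w 23.8 F [-0.7 -0.2 -1.1]
tool shift [ 2.6 -0.3  6.9]
turn [0.001 0.001 0.   ]
```

View pics/s23.png

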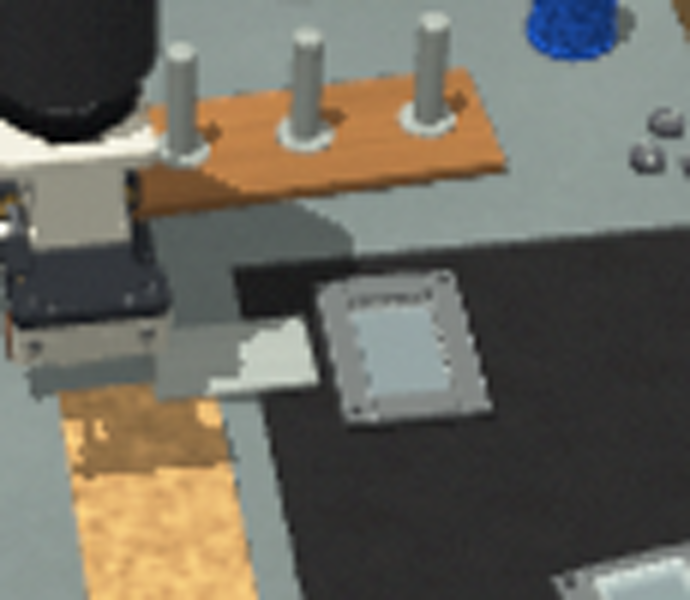

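Emit:
step_arm(commands="2 0 3 0 0 0; 0 0 2 0 0 0; 0 0 2 0 0 0; 0 0 0 0 0 0; -5 0 0 0 0 0; -5 0 0 0 0 0; -5 0 0 0 0 0; -4 0 0 0 0 0")

```text
t: 40.28
eef_pos: [0.4043, 0.1324, 0.0307]
ee_rot: [-3.14, -0.002, -3.133]
force: [-7.7, -0.3, 12.8]
width: 0.0234
```

```bash
python3 - <<'E'
from h import *
go([413,133,31],-3.133)
p=grab_frame("side"); save(p,"s24.png",6,(235,150,350,250))
E
```

```text
t 40.27 pos [404.3 132.4  30.7] rpy [-3.140e+00 -2.000e-03 -3.133e+00] w 23.4 F [-7.7 -0.3 12.8]
tool shift [-8.7  0.5 -0.4]
turn [-0.002 -0.002 -0.   ]
```

View pics/s24.png

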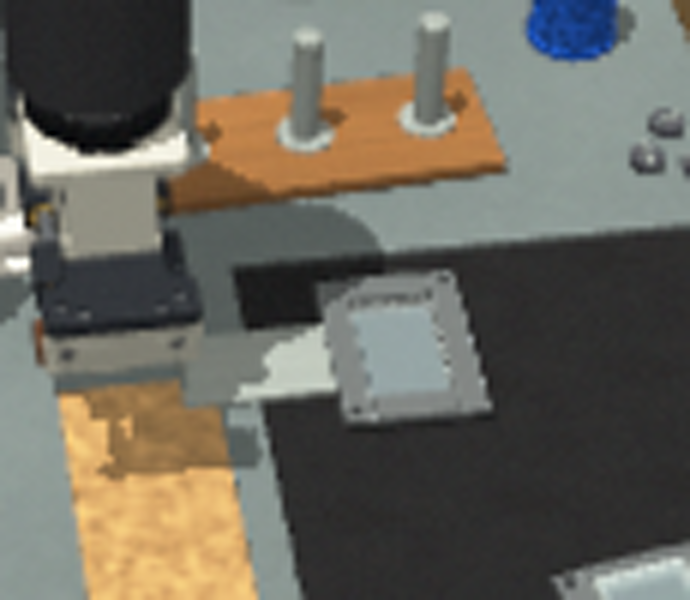

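Emit:
step_arm(commands="0 0 -1 0 0 0; 0 0 -0.5 0 0 0; 0 0 0 0 0 0")

```text
t: 40.7
eef_pos: [0.4054, 0.1334, 0.032]
ee_rot: [3.141, 0.0, -3.133]
force: [0.3, -0.0, -1.0]
width: 0.0237
```

Emit:
step_arm(commands="-3 0 0 0 0 0; -3 0 0 0 0 0; 0 0 0 0 0 0")

```text
t: 41.08
eef_pos: [0.4116, 0.1334, 0.032]
ee_rot: [3.142, 0.0, -3.133]
force: [0.4, 0.4, -2.0]
width: 0.023
```

```bash
python3 - <<'E'
from h import *
go([413,133,31],-3.133)
p=grab_frame("side"); save(p,"s25.png",6,(235,150,350,250))
E
```

```text
t 41.08 pos [411.6 133.4  32. ] rpy [ 3.142  0.    -3.133] w 23.0 F [ 0.4  0.4 -2. ]
tool shift [-1.4 -0.4  1. ]
turn [ 0.  0. -0.]
```

View pics/s25.png

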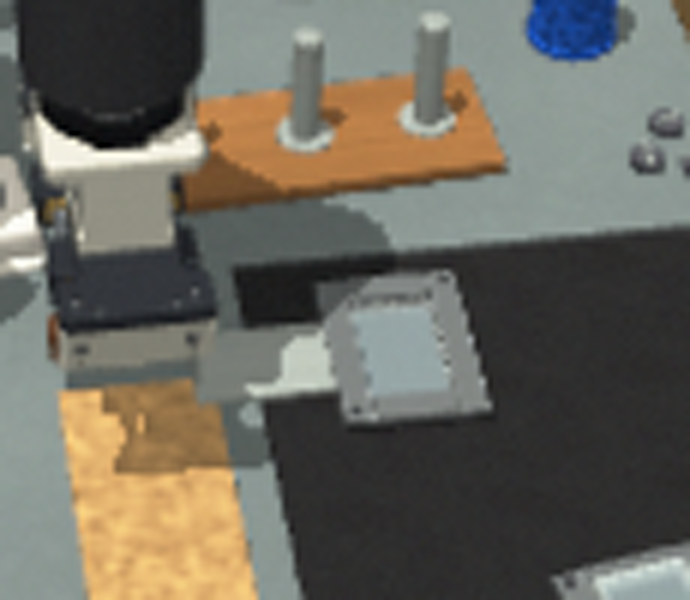

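Emit:
step_arm(commands="-1 0 -3 0 0 0; 0 0 -3 0 0 0; -1 0 -5 0 0 0; -2 0 -6 0 0 0; -3 0 -5 0 0 0; -3 0 -5 0 0 0; -3 0 -5 0 0 0; -4 0 -5 0 0 0")

```text
t: 42.12
eef_pos: [0.4285, 0.1334, 0.0694]
ee_rot: [-3.142, -0.0, -3.133]
force: [-0.7, -0.1, -1.1]
width: 0.0233
```

```bash
python3 - <<'E'
from h import *
go([413,133,31],-3.133)
p=grab_frame("side"); save(p,"s26.png",6,(235,150,350,250))
E
```

```text
t 42.12 pos [428.5 133.4  69.4] rpy [-3.142 -0.    -3.133] w 23.3 F [-0.7 -0.1 -1.1]
tool shift [15.5 -0.3 38.4]
turn [-0. -0.  0.]
```

View pics/s26.png

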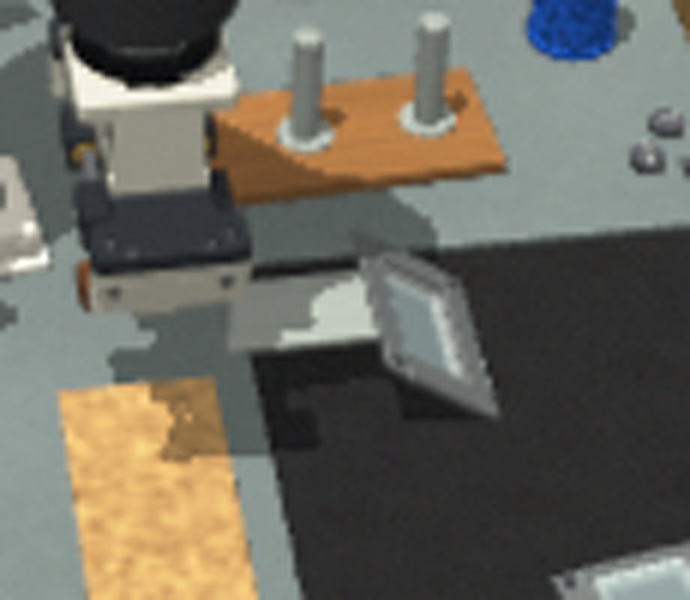

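Emit:
step_arm(commands="-4 0 -5 0 0 0; -4 0 -4 0 0 0; -4 0 -4 0 0 0; -5 0 -4 0 0 0; -5 0 -3 0 0 0; -5 0 -3 0 0 0; -5 0 -2 0 0 0; -5 0 -2 0 0 0")

```text
t: 43.18
eef_pos: [0.4657, 0.1338, 0.0962]
ee_rot: [-3.142, -0.0, -3.133]
force: [-0.1, 0.6, -1.5]
width: 0.0239
```

Emit:
step_arm(commands="-5 0 -1 0 0 0; -5 0 -1 0 0 0; -5 0 0 0 0 0; -5 0 0 0 0 0; -5 0 0 0 0 0; -5 0 0 0 0 0; 0 0 0 0 0 0")

```text
t: 44.05
eef_pos: [0.4956, 0.1341, 0.098]
ee_rot: [-3.142, -0.0, -3.133]
force: [-1.1, 0.5, -1.1]
width: 0.0238
```

```bash
python3 - <<'E'
from h import *
go([413,133,31],-3.133)
p=grab_frame("side"); save(p,"s27.png",6,(235,150,350,250))
E
```

```text
t 44.05 pos [495.6 134.1  98. ] rpy [-3.142 -0.    -3.133] w 23.8 F [-1.1  0.5 -1.1]
tool shift [82.6 -0.4 67. ]
turn [-0. -0. -0.]
```

View pics/s27.png

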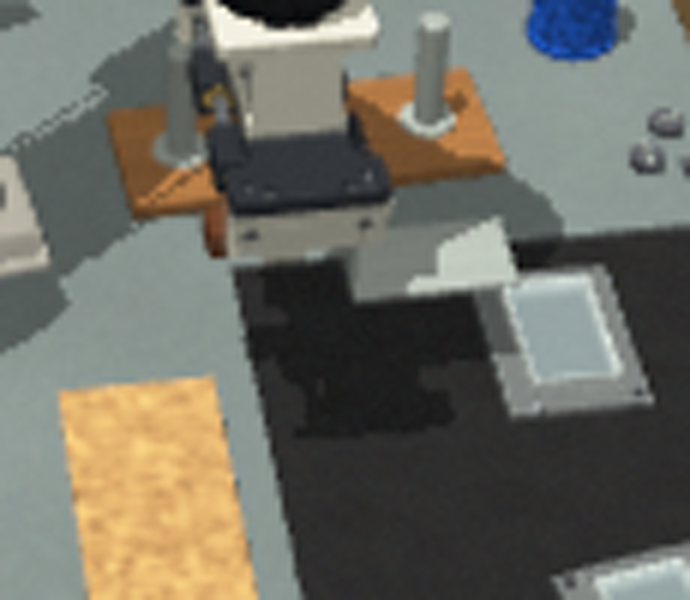

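Both windows now lie face up. Next, the lifter goes back to its pad.

Emit:
step_arm(commands="0 0 -30 0 0 0; 25 -50 0 0 0 0; 25 -50 0 0 0 0; 25 -54 0 0 0 0; 0 0 0 0 0 -0.1775; 0 0 0 0 0 -0.1775; 0 0 0 0 0 -0.1775; 0 0 0 0 0 -0.1775")

```text
t: 45.1
eef_pos: [0.4214, -0.0207, 0.1282]
ee_rot: [-3.142, 0.0, -2.417]
force: [-0.3, -0.3, -1.7]
width: 0.0236
```

Emit:
step_arm(commands="0 0 0 0 0 -0.1775; 0 0 0 0 0 -0.1775; 0 0 0 0 0 -0.1775; 0 0 0 0 0 -0.1775; 0 0 0 0 0 -0.1775; 0 0 0 0 0 0; 0 0 0 0 0 0")

```text
t: 45.98
eef_pos: [0.4216, -0.0206, 0.1281]
ee_rot: [-3.141, 0.0, -1.539]
force: [-0.3, 0.9, -1.3]
width: 0.0238
```

```bash
python3 - <<'E'
from h import *
go([421,-20,60],-1.536)
p=grab_frame("side"); save(p,"s28.png",6,(210,150,330,260))
E
```

```text
t 45.98 pos [421.6 -20.6 128.1] rpy [-3.141  0.    -1.539] w 23.8 F [-0.3  0.9 -1.3]
tool shift [-0.6  0.6 68.1]
turn [-0.     0.    -0.003]
```

View pics/s28.png

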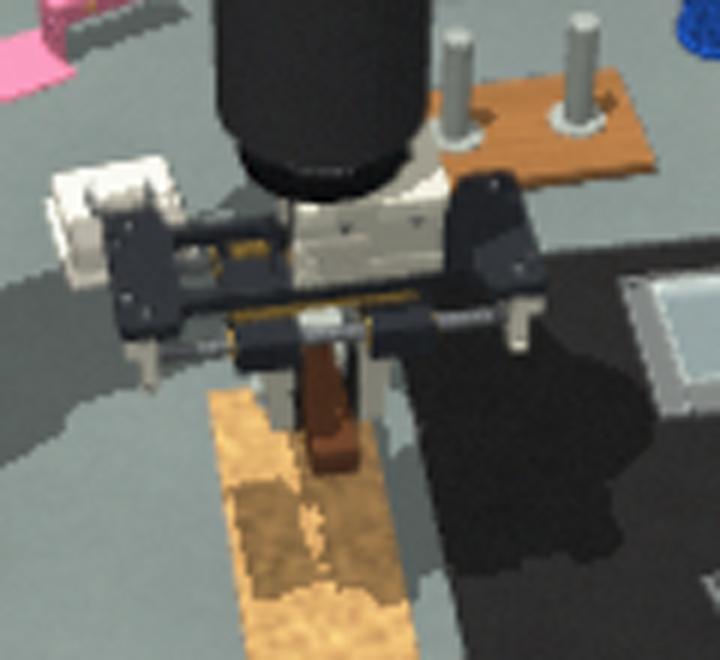

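Emit:
step_arm(commands="0 0 25 0 0 0; 0 0 25 0 0 0; 0 0 20 0 0 0; 0 0 12 0 0 0; 0 0 7 0 0 0; 0 0 3 0 0 0; 0 0 0 0 0 0; 0 0 0 0 0 0")

```text
t: 47.02
eef_pos: [0.422, -0.0204, 0.0365]
ee_rot: [-3.141, 0.0, -1.535]
force: [0.6, -0.8, -1.4]
width: 0.0236
```

```bash
python3 - <<'E'
from h import *
go([421,-20,31],-1.536)
p=grab_frame("side"); save(p,"s29.png",6,(210,180,330,270))
E
```

```text
t 47.02 pos [422.  -20.4  36.5] rpy [-3.141  0.    -1.535] w 23.6 F [ 0.6 -0.8 -1.4]
tool shift [-0.5  1.   5.5]
turn [-0.001  0.     0.001]
```

View pics/s29.png

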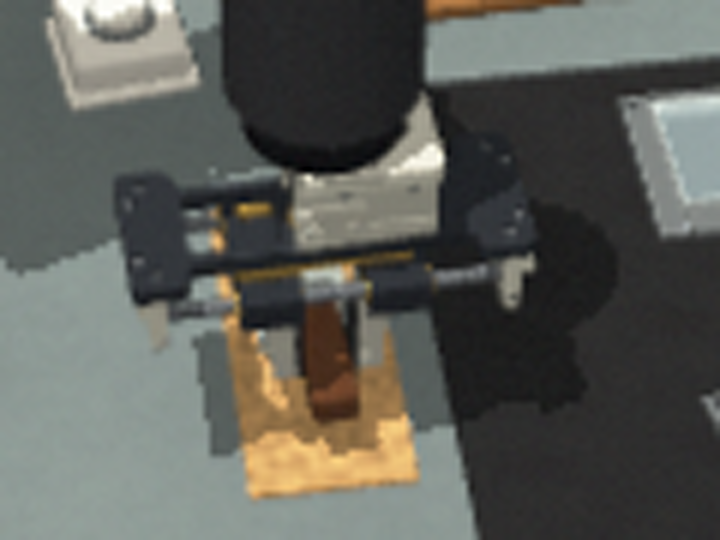

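Emit:
step_arm(commands="0 0 2 0 0 0; 0 0 1 0 0 0; 0 0 0 0 0 0; 0 0 0 0 0 0")

```text
t: 47.58
eef_pos: [0.4217, -0.0206, 0.0331]
ee_rot: [3.142, -0.0, -1.535]
force: [-0.3, 0.5, -2.6]
width: 0.0233
```

Emit:
step_arm(commands="0 0 1 0 0 0; 0 0 0 0 0 0; 0 0 0 0 0 0")

```text
t: 47.95
eef_pos: [0.4216, -0.0206, 0.032]
ee_rot: [3.141, -0.0, -1.535]
force: [0.8, 0.0, -1.4]
width: 0.0233
```

Emit:
step_arm(commands="0 0 0.7 0 0 0; 0 0 0 0 0 0; 0 0 0 0 0 0")

```text
t: 48.32
eef_pos: [0.4217, -0.0206, 0.0314]
ee_rot: [-3.142, 0.0, -1.535]
force: [0.3, -0.5, -1.2]
width: 0.0234
```

Emit:
step_arm(commands="0 0 0.6 0 0 0; 0 0 0 0 0 0; 0 0 0 0 0 0")

```text
t: 48.7
eef_pos: [0.4218, -0.0207, 0.0309]
ee_rot: [-3.141, -0.0, -1.535]
force: [-0.3, -1.9, 3.9]
width: 0.0234
```

Emit:
step_arm(commands="0 0 0 0 0 0; 0 0 0 0 0 0; 0 0 0 0 0 0; 0 0 0 0 0 0; 0 0 0 0 0 0", jaw=50)

```text
t: 49.32
eef_pos: [0.4216, -0.0206, 0.0307]
ee_rot: [3.141, -0.0, -1.535]
force: [-0.3, 0.8, -0.1]
width: 0.05
```

Emit:
step_arm(commands="0 0 -15 0 0 0; 0 0 -30 0 0 0; 0 0 -40 0 0 0; 0 0 -40 0 0 0; 0 0 -20 0 0 0; 0 0 0 0 0 0")

```text
t: 50.08
eef_pos: [0.4226, -0.0202, 0.1772]
ee_rot: [-3.138, 0.001, -1.535]
force: [0.3, 0.1, -0.8]
width: 0.0501
```

```bash
python3 - <<'E'
from h import *
go([343,260,120],-1.536)
p=grab_frame("side"); save(p,"s30.png",1.4)
save(p,"s30b.png",6,(230,200,330,290))
p=grab_frame("top"); save(p,"t30.png",1.4)
print(get_state()['q'])
E
```

```text
t 50.08 pos [422.6 -20.2 177.2] rpy [-3.138e+00  1.000e-03 -1.535e+00] w 50.1 F [ 0.3  0.1 -0.8]
tool shift [-282.8   69.7   57.3]
turn [-0.003  0.001  0.001]
[ 4.22848576e-01 -3.26290708e-02 -5.81669485e-01 -4.63022078e-04
 -1.02209353e+00 -3.87337311e-01]
```

View pics/s30b.png

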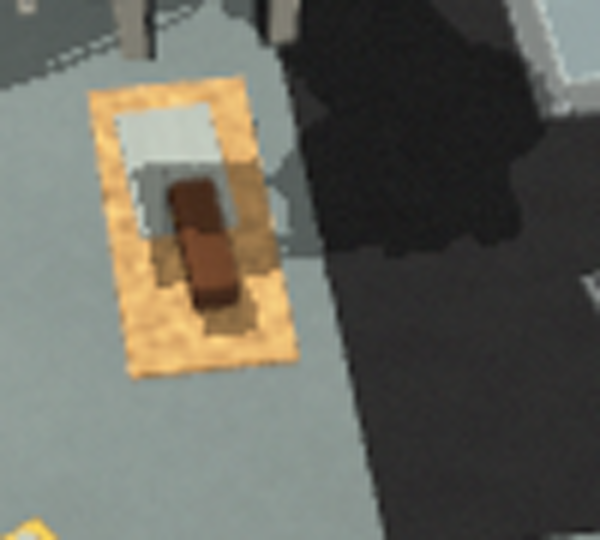

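View pics/t30.png

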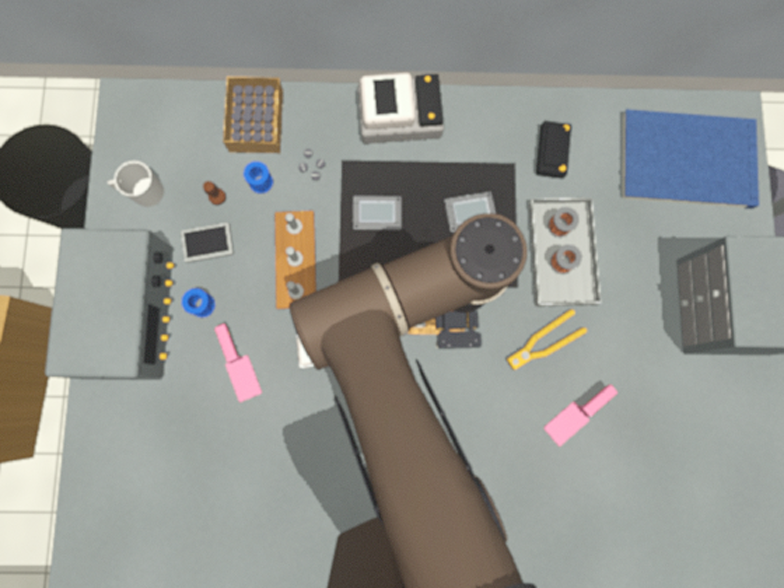

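Emit:
step_arm(commands="-40 10 0 0 0 0; -50 12 0 0 0 0; -50 12 0 0 0 0; -50 12 0 0 0 0; -48 12 0 0 0 0; -45 12 0 0 0 0; 0 0 0 0 0 0; 0 0 0 0 0 0", jaw=0)

```text
t: 51.18
eef_pos: [0.3411, 0.2591, 0.1746]
ee_rot: [3.14, -0.002, -1.535]
force: [0.0, -0.4, 0.3]
width: 0.0004
```

```bash
python3 - <<'E'
from h import *
go([343,260,120],-1.536)
p=grab_frame("side"); save(p,"s31.png",7,(200,110,300,190)); save(p,"s31b.png",1.4)
for X in [(.343,.26,.041),(.343,.25,.041)]: print((proj(p,X)-[200,110])*7)
for r in recognise(p,"lifter_grip")+recognise(p,"win_a_face"): print(r)
E
```

```text
t 51.17 pos [341.1 259.1 174.6] rpy [ 3.140e+00 -2.000e-03 -1.535e+00] w 0.4 F [ 0.  -0.4  0.3]
tool shift [-1.  -2.  54.6]
turn [ 0.001 -0.002  0.001]
[[201.72042607 496.97286361]]
[[203.4318703  510.57725916]]
{'pixel': [191.4, 340.3], 'conf': 0.92}
{'pixel': [214.3, 159.3], 'conf': 0.67}
{'pixel': [259.9, 233.0], 'conf': 0.63}
{'pixel': [327.4, 207.2], 'conf': 0.87}
```

View pics/s31.png

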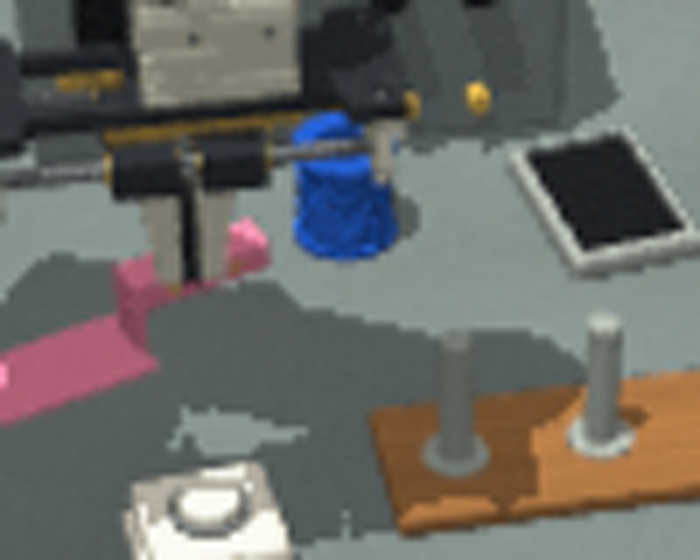

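View pics/s31b.png

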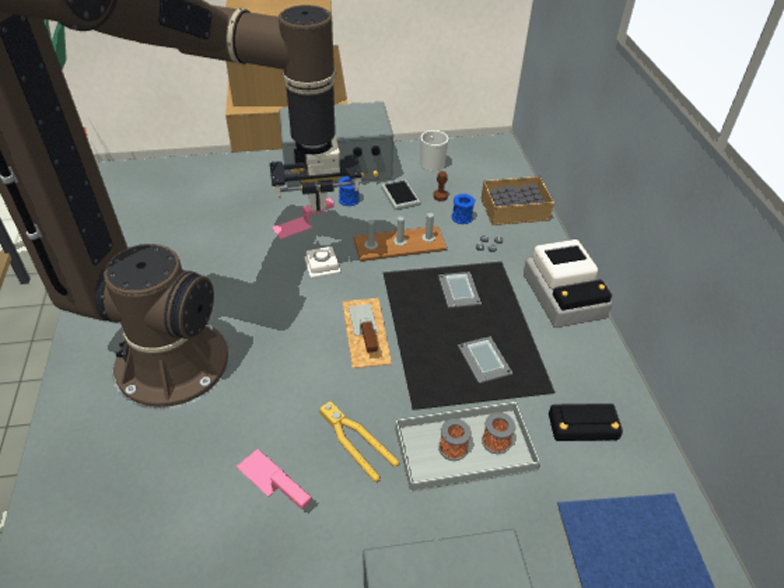

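Emit:
step_arm(commands="1 -4 30 0 0 0; 0 0 30 0 0 0; 0 0 20 0 0 0; 0 0 12 0 0 0; 0 0 6 0 0 0; 0 0 0 0 0 0; 0 0 0 0 0 0")

```text
t: 52.2
eef_pos: [0.346, 0.2593, 0.0784]
ee_rot: [-3.141, 0.001, -1.535]
force: [-1.7, 0.1, -0.3]
width: 0.0002
```

```bash
python3 - <<'E'
from h import *
go([345,258,60],-1.536)
p=grab_frame("side"); save(p,"s32.png",7,(190,140,280,215))
E
```

```text
t 52.2 pos [346.  259.3  78.4] rpy [-3.141e+00  1.000e-03 -1.535e+00] w 0.2 F [-1.7  0.1 -0.3]
tool shift [ 1.3  1.  18.4]
turn [-0.001  0.001  0.001]
```

View pics/s32.png

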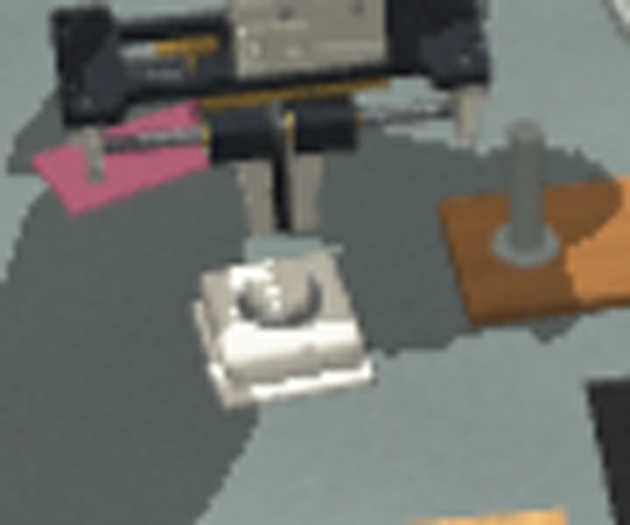

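Emit:
step_arm(commands="0 0 10 0 0 0; 0 0 8 0 0 0; 0 0 5 0 0 0; 0 0 4 0 0 0; 0 0 0 0 0 0; 0 0 0 0 0 0")

```text
t: 53.0
eef_pos: [0.3458, 0.259, 0.0508]
ee_rot: [-3.141, 0.0, -1.535]
force: [-0.6, -0.1, -1.1]
width: 0.0004
```

Emit:
step_arm(commands="0 0 2 0 0 0; 0 0 2 0 0 0; 0 0 0 0 0 0; 0 0 0 0 0 0")

```text
t: 53.5
eef_pos: [0.3457, 0.2589, 0.0468]
ee_rot: [3.142, -0.0, -1.535]
force: [-0.7, 0.6, 0.0]
width: 0.0005
```

```bash
python3 - <<'E'
from h import *
go([345,258,60],-1.536)
p=grab_frame("side"); save(p,"s33.png",7,(190,140,280,215))
E
```

```text
t 53.5 pos [345.7 258.9  46.8] rpy [ 3.142 -0.    -1.535] w 0.5 F [-0.7  0.6  0. ]
tool shift [  0.9   0.7 -13.2]
turn [ 0.    -0.     0.001]
```

View pics/s33.png

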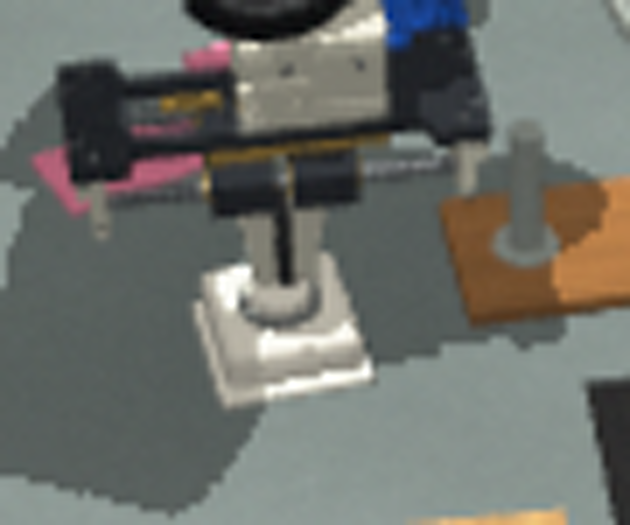

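Emit:
step_arm(commands="3 1 0 0 0 0; 0 0 2 0 0 0; 0 0 2 0 0 0; 0 0 0 0 0 0; 0 0 0 0 0 0")

```text
t: 54.18
eef_pos: [0.3448, 0.2559, 0.0427]
ee_rot: [3.142, -0.0, -1.535]
force: [0.5, -0.4, -0.6]
width: 0.0001
```

Emit:
step_arm(commands="0 0 1 0 0 0; 0 0 1 0 0 0; 0 0 0 0 0 0; 0 0 0 0 0 0")

```text
t: 54.68
eef_pos: [0.3448, 0.2559, 0.0408]
ee_rot: [-3.142, -0.0, -1.535]
force: [0.1, -0.0, 0.6]
width: 0.0001
```

Emit:
step_arm(commands="0 0 1 0 0 0; 0 0 1 0 0 0; 0 0 0 0 0 0; 0 0 0 0 0 0")

```text
t: 55.18
eef_pos: [0.3448, 0.2559, 0.0388]
ee_rot: [3.142, -0.0, -1.535]
force: [-0.0, -0.1, 0.2]
width: 0.0005
```

Emit:
step_arm(commands="0 0 1 0 0 0; 0 0 1 0 0 0; 0 0 0 0 0 0; 0 0 0 0 0 0")

```text
t: 55.68
eef_pos: [0.3448, 0.2559, 0.0367]
ee_rot: [3.142, -0.0, -1.535]
force: [-0.1, 0.2, 0.4]
width: 0.0003
```

Emit:
step_arm(commands="0 0 1 0 0 0; 0 0 1 0 0 0; 0 0 0 0 0 0; 0 0 0 0 0 0")

```text
t: 56.18
eef_pos: [0.3449, 0.2559, 0.0348]
ee_rot: [-3.142, 0.0, -1.535]
force: [-0.0, 0.2, 2.6]
width: 0.0006
```

```bash
python3 - <<'E'
from h import *
go([345,258,60],-1.536)
p=grab_frame("side"); save(p,"s34.png",7,(190,140,280,215))
E
```

```text
t 56.17 pos [344.9 255.9  34.8] rpy [-3.142  0.    -1.535] w 0.6 F [-0.   0.2  2.6]
tool shift [ -2.1  -0.2 -25.2]
turn [-0.     0.     0.001]
```

View pics/s34.png

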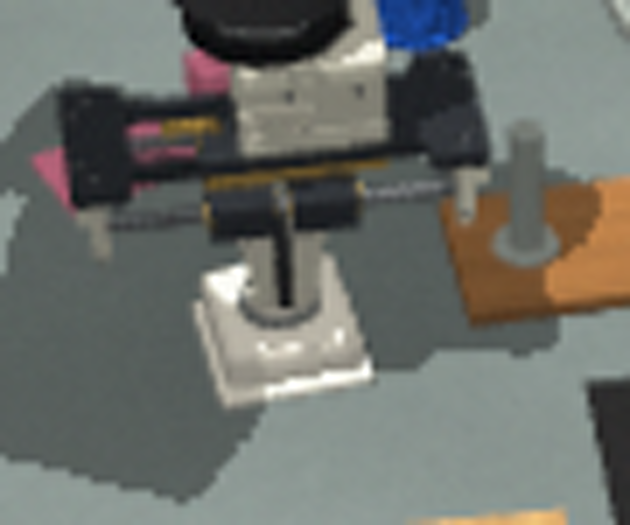

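Emit:
step_arm(commands="0 0 1 0 0 0; 0 0 1 0 0 0; 0 0 0 0 0 0; 0 0 0 0 0 0")

```text
t: 56.72
eef_pos: [0.3449, 0.2559, 0.0328]
ee_rot: [-3.142, 0.0, -1.535]
force: [-0.0, -0.7, 3.5]
width: 0.0005
```

Emit:
step_arm(commands="0 0 1 0 0 0; 0 0 1 0 0 0; 0 0 0 0 0 0; 0 0 0 0 0 0")

```text
t: 57.22
eef_pos: [0.3449, 0.2559, 0.0313]
ee_rot: [-3.141, 0.0, -1.535]
force: [-3.0, -2.3, 13.7]
width: 0.0005
```

Emit:
step_arm(commands="0 0 1 0 0 0; 0 0 0 0 0 0; 0 0 0 0 0 0")

```text
t: 57.6
eef_pos: [0.345, 0.2559, 0.031]
ee_rot: [-3.141, 0.0, -1.535]
force: [-5.4, -4.6, 26.9]
width: 0.0
```

Emit:
step_arm(commands="0 0 -5 0 0 0; 0 0 -20 0 0 0; 0 0 -40 0 0 0; 0 0 -50 0 0 0; 0 0 -40 0 0 0; 0 0 0 0 0 0; 0 0 0 0 0 0")

```text
t: 58.48
eef_pos: [0.3444, 0.2555, 0.184]
ee_rot: [3.141, -0.0, -1.536]
force: [0.1, -0.3, -0.6]
width: 0.0002
```

```bash
python3 - <<'E'
from h import *
p=grab_frame("side"); save(p,"s35.png",3,(220,140,400,340))
q=grab_frame("top"); save(q,"t35.png",3,(200,100,440,260))
print(get_state()['eef_pos'],get_state()['t'])
E
```

```text
[0.34430665 0.2551576  0.18349461] 58.575
```

View pics/s35.png

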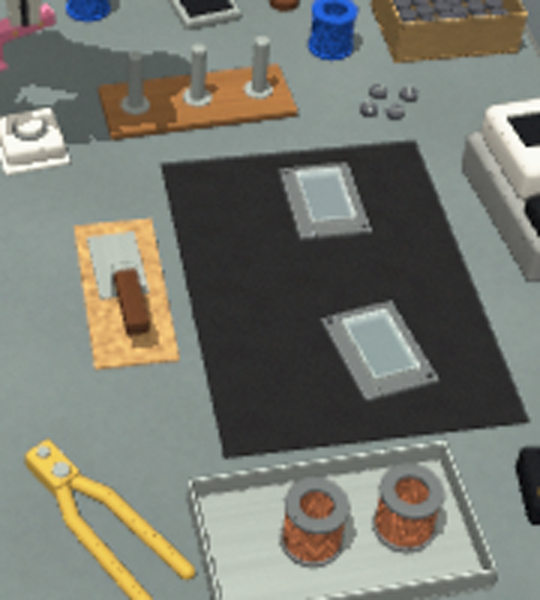

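View pics/t35.png

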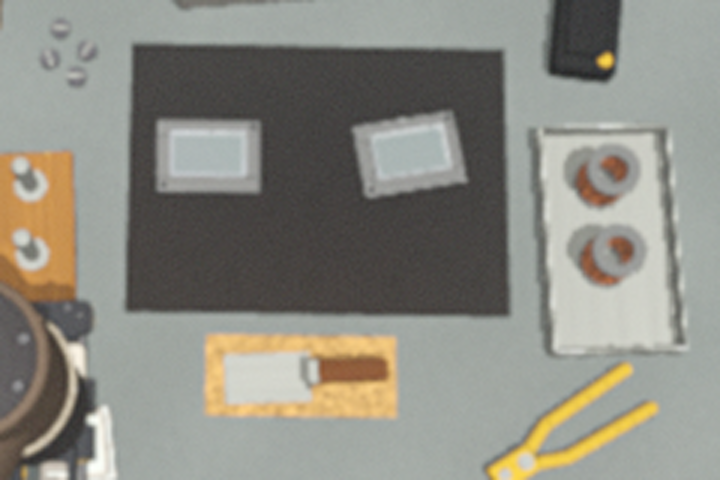

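```bash
python3 -c "
from station import *
print(job_done())"
```

```text
the job is handed in; nothing more can be done
None
```

I finished the layout and handed the job in at about 58.6 s of the 210 s allowed; no verdict came back.

- **Windows:** both were turned with the lifter and lie face up and flat, well inside the mat. Only the lifter touched them.
- **Bobbins:** this start had two, and both stand upright in the tray. All three posts are empty.
- **Lifter:** it lies flat and lengthwise on the cork pad, fully inside it.
- **Bell:** I pressed it last. The button moved about 4 to 5 mm, then the force climbed from 3.5 N to 27 N, so I take it to have reached its stop. There was no direct reading of its travel. In the last side picture the button looks back up.
- **Left alone:** the crimper and the pink and blue look-alikes show no movement in the last pictures, and the arm was clear of everything.

**Checks that disagreed:**
- **Fingertip position:** the fingertips sat about level with the tool point, or a few mm behind it, instead of 25 mm ahead as stated. My first grasp of the lifter therefore closed above its handle without moving it; I took it again about 14 mm lower.
- **Blade on the mat:** while I slid it under the second window, the blade pressed on the mat with about 13 N. I raised it 1.5 mm and carried on.

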